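# Clamp a wall plug in the length gauge

### The job

Lay the beige wall plug lengthwise in the cradle of the length gauge on the counter, then wind the yellow carriage in by turning its black knob clockwise until the sprung jaw holds the plug endwise against the stop with a measuring pressure of about 10 N, and let go. Work gently: the jaw must never press the plug with more than 20 N. Leave the grey and the blue plug and the other things on the counter where they are.

Things in the scene. Friction and masses are not known exactly. Their poses are not given: they have to be found in the camera images.
- plug_center (a point): Centre of the beige nylon wall plug to be gauged: loose, 72 mm long (its x axis), 22 mm wide, 22 mm high, about 35 g, rounded edges. It lies flat on the counter, this point 11 mm up. A grey and a blue plug of the same size lie elsewhere; the three places are swapped at random.
- cradle (a point): Middle of the gauge's cradle, on its aluminium floor, 30 mm above the counter. x is the slide direction, from jaw to stop; z up. A channel 60 mm long along x, 25 mm wide at the floor, sides flaring to 36 mm at 7 mm height: fingers holding the plug must stay 8 mm above the floor. The plug lies in it along x, either end first, between jaw and stop, and slides along it.
- gauge: The length gauge, fixed to the counter: base plate 320 (x) x 120 x 20 mm, origin under its centre, axes as the cradle's; cradle middle at x = +52.5 mm, y = 0. At the +x end stands the steel stop, 30 mm wide, top 56 mm above the counter; its face is screwed to a place between x = +95 and +105 mm that is not reported.
- carriage: Yellow carriage of the gauge, 80 x 88 x 30 mm; origin at the centre of its underside, 20 mm above the counter; x is the slide direction. Ahead of it, on a spring of 5 N per mm with 7 mm of give, the steel jaw, 22 mm wide, top 52 mm above the counter; its relaxed face is 65 mm ahead of this origin, at gauge x = +5 mm at the start. It pushes the plug up to the stop; only then pressure builds.
- knob_grip (a point): Grip point of the black knob, on its upright axis over the carriage's centre, 74 mm above the counter: middle of a bar 46 mm long (this frame's x axis, which turns with the knob), 14 mm thick, 32 mm high, on a disc of 50 mm diameter. The point is 16 mm below the bar's top, 16 mm above the disc's top, and moves with the carriage.
- knob (a joint): Turn of the knob, rad: 0 at the start, growing clockwise from above, limit 3.4. It runs on a rack: each rad shifts knob, carriage and jaw 12 mm along the slide's +x, so the hand must go along. Friction about 0.25 N m; each newton on the plug adds 0.012 N m; pushing sideways on the knob falsifies this. Friction holds it where it is left. Clamping takes about 1.6 to 2.6 rad.
There are look-alikes about, which are no part of the job. Leave any pink look-alike of the part that bears plug_center alone.

How it is judged:
On the way:
1. the beige plug lies in the cradle, let go (z of plug_center in the frame of cradle between 0.008 and 0.0135 m and y of plug_center in the frame of cradle between -0.004 and 0.004 m and x of plug_center in the frame of cradle between -0.02 and 0.02 m and contact force between plug and the fingers below 0.1 N), for 0.2 s.
At the end, for the whole second after the job is handed in: The beige plug lies at rest on the cradle floor, along the slide (within 0.1 rad) and within 4 mm of its middle line, the carriage wound in by its knob, which stands still, and the jaw presses the plug with 5 to 15 N (contact force between plug and carriage between 5 and 15 N and z of plug_center in the frame of cradle between 0.008 and 0.0135 m and y of plug_center in the frame of cradle between -0.004 and 0.004 m and angle between the x axis of plug_center and the x axis of cradle, either way round below 0.1 rad and value of joint knob above 0.7 rad and velocity of joint knob between -0.05 and 0.05 rad/s and linear speed of plug below 0.01 m/s); the robot touches nothing.
It fails at once if the jaw or carriage presses the plug with more than 20 N (contact force between plug and carriage above 20 N).
It fails at once if the grey or the blue plug is moved by more than 20 mm (distance of any of plug_grey, plug_blue from where it was at the start of the episode above 0.02 m).
It fails at once if another thing on the counter is moved by more than 20 mm (distance of any of tub_a, tub_b, tape, tray, driver from where it was at the start of the episode above 0.02 m).
It also fails if it takes over 72 s, if anything falls off the work surface, if the arm or the gripper's body presses on something with over 40 N, if the wrist force passes 120 N, or if a joint passes its speed limit or range.

### The arm

A 6-joint arm with a two-finger parallel gripper is mounted at the origin on the work surface. World frame = base frame: x ahead of the robot, y to its left, z up, the work surface at z = 0. Lengths are in m, angles in rad, forces in N, time in s.
With the tool pointing down it reaches from about 0.35 to 0.975 m from the base axis. Payload 4.9 kg.
Tool frame: the origin (TCP) lies midway between the tips of the shut fingers; the grasp point (between the pads) lies 19 mm behind it; z points along the fingers, x is the direction in which the jaws open and shut, and the axes are right-handed (so a half turn about z gives the same grasp; the last joint's range is limited). The gripper opens to 85 mm and grips with 20 to 120 N. Pads are 22 mm wide; open, the fingers measure 114 mm over their backs; the gripper's body (76 mm by 85 mm) begins 54 mm behind the grasp point. The pads swing forward as they close: fully open they stand 13 mm farther back than shut.
Start: joints at [1.072, 0.053, 1.613, -0, 1.476, -0.119], TCP at [0.232, 0.58, 0.231] pointing down, gripper open.
Joint ranges: [-3.01, 3.01], [-1.01, 2.22], [0.06, 2.58], [-1.02, 4.17], [0.09, 2.62], [-3.14, 3.14]. Speed limits (rad/s): [2.57, 2.57, 3.14, 3.14, 3.14, 3.14].

### API

Orientations are given as a rotation vector (axis times angle).
In Python, from station import ctrl gives the robot as it stands.
- The arm moves only by the tool step_arm, never from a script. Its argument "increments" is text: rows parted by semicolons, each of 6 numbers parted by spaces: the shift along the tool's x, y, z as a fraction of full scale, then the turn, a rotation vector about the tool's x, y, z as a fraction of full scale. In form: x y z rx ry rz; .... A call has 1 to 12 rows; each row shifts and turns the commanded pose from where the row before left it, along the tool's axes as they then stand; what a row does not reach is not made up. Full scale, the value 1, is 0.025 m for a shift and 0.1 rad for a turn. A row lasts 1/12 s, in which the tool goes at most 41.7 mm and 7.16 degrees, less where a joint would pass 70% of its speed; a pose out of reach is approached as far as the arm can. A call with a number of a shift or a turn outside -1 to 1 is refused whole. A call with a gripper value outside its range is refused whole. "fingers" is the opening, from -1 (shut) to 1 (fully open), so that 0 is half open, set as the call begins (left out, the last holds). The fingers move at their own pace and stop on an object; "newtons" is the grip in N (left out, the last holds). Time passes only in rows, so rows that do not move let the fingers close. It gives the time, the measured TCP pose, the force and the opening at its end, in the units of the state.
- ctrl.get_obs(): the state, without advancing time (a new reading comes with each control period).
- ctrl.get_image(name): name is "side" or "top" or "wrist"; returns a dict with "pixels" (420x560x3 uint8, red, green, blue), "intrinsics" (3x3 intrinsics, pixels), "distortion" ([k1, k2, p1, p2, k3] as OpenCV has them; the pictures are not rectified), "eye" and "orientation" of the camera in the world. Camera axes: x right, y down, z forward; pixel columns grow to the right and rows downward; lengths in m; the calibration is good to about 2 mm. A picture is of the moment at which its call begins. There is no depth.
- ctrl.finish_job(): hands the job in, once; it reports no verdict.
The state is a dict: "t": time; "q": joint angles; "dq": joint speeds; "effort": joint torques, N m; "tool_pos": TCP position; "tool_rot": TCP orientation; "contact_force": force on the tool from outside, world axes, zero at the start; "wrist_torque": the same for the moment, N m; "opening": finger opening in m.
Only numpy, scipy, OpenCV 4.12 (cv2) and the standard library are available. Lean on these libraries where they do the work, as an engineer would, in place of code of your own. Each camera call takes 0.05 s, during which the arm holds its last target.

## Working session

There is one attempt and no reset: what is moved stays moved. The work goes in short steps, Python scripts to look and compute and a tool call to move; the robot and the scene stay as the last step left them, time stands still between calls to the robot, and variables do not carry over. Pictures are saved under pics/ and viewed, and the job is handed in when it is done.

Besides the shell and the picture viewer there is one more tool, called after ">>>" by a JSON object that holds its "method" and its "body". step_arm: Moves the arm, as the interface text tells. Shift numbers are shares of 0.025 m and turn numbers shares of 0.1 rad, none past 1 either way. Its arguments: {"type":"object","properties":{"increments":{"type":"string"},"fingers":{"type":"number"},"newtons":{"type":"number"}},"required":["increments"]}

```bash
mkdir -p pics; ls
cat > h.py <<'E'
import numpy as np, cv2, json, pickle
from scipy.spatial.transform import Rotation as R
def grab(n,f):
    from station import ctrl
    im=ctrl.get_image(n); cv2.imwrite('pics/%s.png'%f, im['pixels'][:,:,::-1]); pickle.dump(im,open('pics/%s.pkl'%f,'wb')); return im
def load(f): return pickle.load(open('pics/%s.pkl'%f,'rb'))
def rot(im):
    o=np.array(im['orientation'],float)
    return o if o.shape==(3,3) else R.from_rotvec(o).as_matrix() if o.size==3 else R.from_quat(o).as_matrix()
def ray(im,uv):
    p=cv2.undistortPoints(np.array(uv,float).reshape(-1,1,2),np.array(im['intrinsics'],float),np.array(im['distortion'],float)).reshape(-1,2)
    return np.c_[p,np.ones(len(p))]@rot(im).T
def onz(im,uv,z):
    d=ray(im,uv); e=np.array(im['eye']); z=np.broadcast_to(z,len(d))
    return e+d*((z-e[2])/d[:,2])[:,None]
def proj(im,P):
    Rm=rot(im); P=(np.array(P,float).reshape(-1,3)-im['eye'])@Rm
    return cv2.projectPoints(P,np.zeros(3),np.zeros(3),np.array(im['intrinsics'],float),np.array(im['distortion'],float))[0].reshape(-1,2)
E
python3 - <<'E'
from h import *
for n in ['top','side','wrist']:
    im=grab(n,n+'0'); print(n,im['intrinsics'],im['distortion'],im['eye'],im['orientation'])
from station import ctrl
print(ctrl.get_obs())
E
```

```text
pics
top [[436.71634948   0.         282.01166896]
 [  0.         436.71634948 201.27811416]
 [  0.           0.           1.        ]] [0.03390884 0.         0.         0.         0.        ] [ 0.42994521 -0.0011122   1.01495666] [-2.12823925  2.19190791 -0.08748047]
side [[490.1417981    0.         287.30309384]
 [  0.         490.1417981  200.18907917]
 [  0.           0.           1.        ]] [-0.13289845  0.          0.          0.          0.        ] [-0.06393333 -0.86279843  0.68749481] [-2.00164861  0.63910398 -0.33878112]
wrist [[338.41352456   0.         279.55218509]
 [  0.         338.41352456 211.6703665 ]
 [  0.           0.           1.        ]] [-0.01861135  0.          0.          0.          0.        ] [0.15993433 0.60859315 0.37257339] [2.37897622 1.61322002 0.24734183]
{'t': 0.15, 'q': array([ 1.07200520e+00,  5.32558101e-02,  1.61398204e+00,  1.64230111e-05,
        1.47602106e+00, -1.18987302e-01]), 'dq': array([ 0.00138185, -0.00088045, -0.00500645, -0.00216781,  0.00176762,
        0.00010888]), 'effort': array([ 4.17584697e-04, -3.94242382e+01, -3.70720482e+01, -9.44959788e-05,
        4.69932100e-03,  1.89447212e-05]), 'tool_pos': array([0.23146176, 0.58002942, 0.23031202]), 'tool_rot': array([ 2.60021105e+00,  1.76175799e+00, -2.33699088e-03]), 'contact_force': array([-0.38882274, -0.04668459, -0.13225472]), 'wrist_torque': array([0.00412003, 0.00798289, 0.01612642]), 'opening': 0.085270169134093}
```

View pics/top0.png

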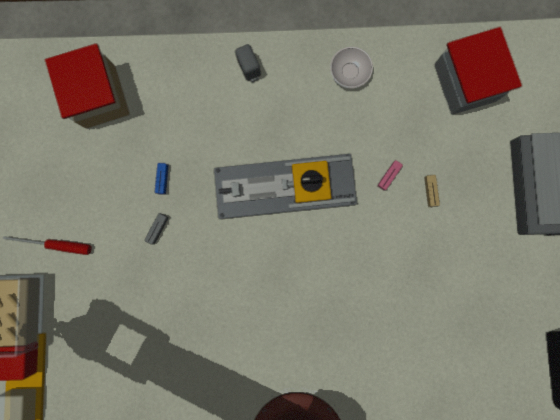

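View pics/side0.png

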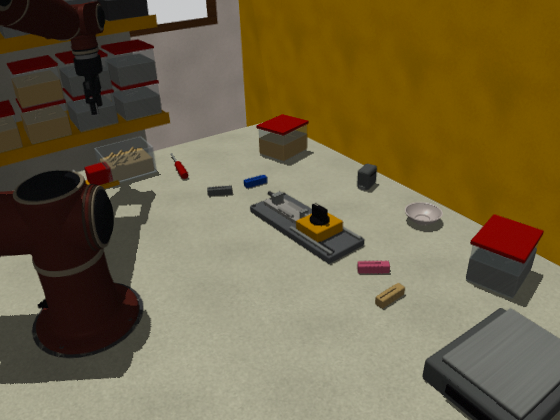

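View pics/wrist0.png

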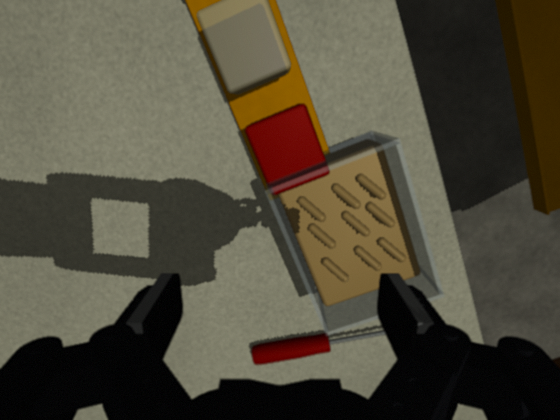

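Candidates for the plug in the top view: beige (432,191), pink look-alike (390,175), grey (157,228), blue (162,178), and tray contents (12,315). By the description I choose (432,191), and check it in a crop.

Run:
```python
from h import *
im=load('top0')['pixels'][:,:,::-1]
a=cv2.resize(im[145:225,205:365],None,fx=5,fy=5,interpolation=cv2.INTER_CUBIC)
cv2.imwrite('pics/g0.png',a)
b=cv2.resize(im[150:220,370:450],None,fx=7,fy=7,interpolation=cv2.INTER_CUBIC)
cv2.imwrite('pics/p0.png',b)
t=load('top0'); px=t['pixels'].astype(int)
hsv=cv2.cvtColor(t['pixels'],cv2.COLOR_RGB2HSV)
sub=np.zeros(hsv.shape[:2],bool); sub[170:215,418:448]=1
m=sub&(hsv[...,1]>75)&(hsv[...,2]>60)
ys,xs=np.nonzero(m); print(len(xs),xs.min(),xs.max(),ys.min(),ys.max())
r=cv2.minAreaRect(np.c_[xs,ys].astype(np.float32)); print(r)
P=onz(t,cv2.boxPoints(r),0.016);print(P, P.mean(0))
```

```text
330 425 438 175 206
((431.7308349609375, 190.34616088867188), (30.8846492767334, 10.791020393371582), 82.87498474121094)
[[ 0.58006167 -0.31036602  0.016     ]
 [ 0.58235084 -0.33468014  0.016     ]
 [ 0.51181472 -0.33883797  0.016     ]
 [ 0.50948773 -0.31470337  0.016     ]] [ 0.54592874 -0.32464687  0.016     ]
```

View pics/p0.png

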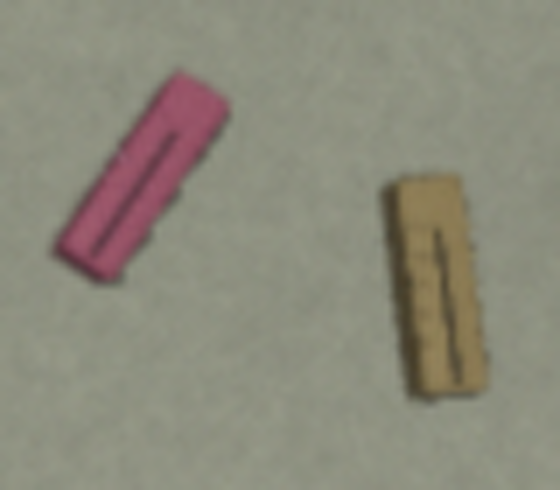

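View pics/g0.png

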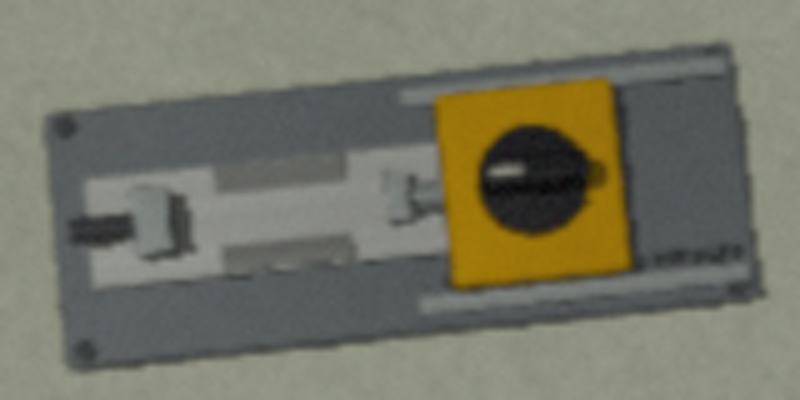

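The crop shows the beige plug at (440,285) (top image ≈(432,191)); it's paler and separate from the pink one. The gauge crop has the stop at left (155,225), jaw (395,195) and knob (533,180), with its bar along the slide.

Run:
```python
from h import *
t=load('top0')
c=np.array([(48,113),(730,45),(765,297),(70,370)])/5+[205-.4,145-.4]
P=onz(t,c,0.02); print(P, P.mean(0))
for i in range(4): print(np.linalg.norm(P[i]-P[(i+1)%4]))
d=(P[0]+P[3]-P[1]-P[2]); print(np.degrees(np.arctan2(d[1],d[0])))
k=onz(t,np.array([[533,180]])/5+[204.6,144.6],.08); print('knob',k)
w=load('wrist0'); print(rot(w)); print(proj(w,[[.2315,.58,.2303]]))
s=load('side0'); print(proj(s,[[.546,-.325,.011]]), proj(s,P))
```

```text
[[ 0.61479721  0.17178658  0.02      ]
 [ 0.63637095 -0.1440316   0.02      ]
 [ 0.51929579 -0.15481343  0.02      ]
 [ 0.49542392  0.16325861  0.02      ]] [0.56647197 0.00905004 0.02      ]
0.31655417191311147
0.11757057560401185
0.3189665907865946
0.11967751918808779
94.100701099117
knob [[ 0.56763056 -0.04820688  0.08      ]]
[[ 0.37042108  0.88534226  0.28099343]
 [ 0.92885961 -0.35213959 -0.11496752]
 [-0.00283669  0.30358984 -0.9527986 ]]
[[280.30532496 275.99957284]]
[[389.74835178 294.56062372]] [[283.6876228  191.57825525]
 [363.96229835 238.20665581]
 [329.16153693 257.40319687]
 [249.40639102 205.32325683]]
```

>>> {"method": "step_arm", "body": {"increments": "0 0 0 0 0 -0.9;0 0 0 0 0 -0.9;0 0 0 0 0 -0.9;0 0 0 0 0 -0.9;0 0 0 0 0 -0.9;-1 0.8 0 0 0 0;-1 0.8 0 0 0 0;-1 0.8 0 0 0 0;-1 0.8 0 0 0 0;-1 0.8 0 0 0 0;-1 0.8 0 0 0 0;-1 0.8 0 0 0 0", "fingers": 1}}

```text
t: 1.15
tool_pos: [0.3843, 0.4143, 0.231]
tool_rot: [-2.142, -2.298, 0.001]
contact_force: [0.5, 0.2, -0.5]
opening: 0.0851
```

>>> {"method": "step_arm", "body": {"increments": "-1 0.3 0 0 0 0;-1 0.3 0 0 0 0;-1 0.3 0 0 0 0;-1 0.3 0 0 0 0;-1 0.3 0 0 0 0;-1 0.3 0 0 0 0;-1 0.3 0 0 0 0;-1 0.3 0 0 0 0;-1 0.3 0 0 0 0;-1 0.3 0 0 0 0;-1 0.3 0 0 0 0;-1 0 0 0 0 0"}}

```text
t: 2.15
tool_pos: [0.4876, 0.1209, 0.231]
tool_rot: [2.142, 2.298, -0.0]
contact_force: [0.8, -0.3, -0.2]
opening: 0.0853
```

Run:
```python
from h import *
grab('wrist','w1')
```

```text
(no output)
```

View pics/w1.png

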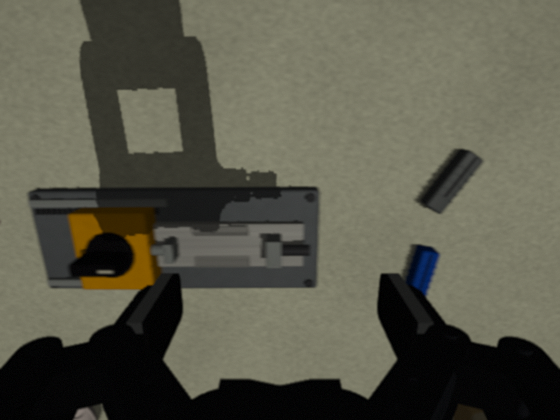

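The wrist view shows the gauge at (33..318,188..288), stop right at (273,250), jaw (168,250), with grey (450,180) and blue (423,270) further right.

Run:
```python
from h import *
im=load('w1')['pixels'][:,:,::-1]
cv2.imwrite('pics/w1c.png',cv2.resize(im[175:300,20:330],None,fx=2.5,fy=2.5,interpolation=cv2.INTER_CUBIC))
```

```text
(no output)
```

View pics/w1c.png

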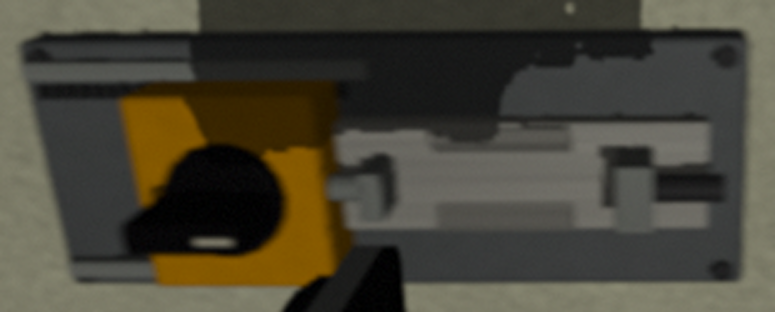

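Run:
```python
from h import *
w=load('w1')
f=lambda c:np.array(c,float)/2.5+[20-.3,175-.3]
P=onz(w,f([(23,44),(745,38),(738,281),(74,282)]),.02); print(P,P.mean(0))
for i in range(4): print(np.linalg.norm(P[i]-P[(i+1)%4]))
d=P[1]+P[2]-P[0]-P[3]; a=np.arctan2(d[1],d[0]);print(np.degrees(a))
g=P.mean(0)
def G(p): 
    v=p-g; return np.c_[v[:,0]*np.cos(a)+v[:,1]*np.sin(a), -v[:,0]*np.sin(a)+v[:,1]*np.cos(a)]
print('flares',G(onz(w,f([(432,140),(572,140),(437,216),(573,216)]),.035)))
print('stop top', G(onz(w,f([(616,167),(615,230),(654,167),(654,230)]),.056)))
print('jaw top', G(onz(w,f([(382,170),(382,215)]),.052)))
```

```text
[[ 0.52003394 -0.15124246  0.02      ]
 [ 0.49544335  0.16167308  0.02      ]
 [ 0.61310223  0.17072318  0.02      ]
 [ 0.63702632 -0.14501851  0.02      ]] [0.56640146 0.00903382 0.02      ]
0.31388028404316853
0.11800643179900441
0.3166467713184553
0.11715782078020014
94.41287870409872
flares [[ 0.0232457   0.01870475]
 [ 0.08322942  0.01835829]
 [ 0.0223839  -0.0171207 ]
 [ 0.0824215  -0.01741978]]
stop top [[ 0.10280118  0.01455621]
 [ 0.1018495  -0.01370911]
 [ 0.1181969   0.01446306]
 [ 0.11805135 -0.01380402]]
jaw top [[ 0.00621436  0.01207904]
 [ 0.00408878 -0.00830624]]
```

>>> {"method": "step_arm", "body": {"increments": "-1 0.1 0 0 0 0;-1 0.1 0 0 0 0;-1 0.1 0 0 0 0;-1 0.1 0 0 0 0;-1 0.1 0 0 0 0;-1 0.1 0 0 0 0;-1 0.1 0 0 0 0;-1 0.1 0 0 0 0;-1 0.1 0 0 0 0;-1 0.1 0.5 0 0 0;-1 0 0.5 0 0 0;-1 0 0.5 0 0 0"}}

```text
t: 3.2
tool_pos: [0.533, -0.1763, 0.1933]
tool_rot: [2.142, 2.298, 0.0]
contact_force: [1.1, 0.3, -0.4]
opening: 0.0853
```

>>> {"method": "step_arm", "body": {"increments": "-1 0 0.5 0 0 0;-1 0 0.5 0 0 0;-1 0 0.5 0 0 0;-1 0 0 0 0 0;-1 0 0 0 0 0;-0.5 0 0 0 0 0;0 0 0 0 0 0;0 0 0 0 0 0"}}

```text
t: 3.87
tool_pos: [0.5426, -0.3121, 0.1562]
tool_rot: [-2.142, -2.297, -0.001]
contact_force: [-0.5, -0.3, 0.1]
opening: 0.086
```

Run:
```python
from h import *
w=grab('wrist','w2'); grab('top','t2'); print(proj(w,[[.546,-.325,.022],[.546,-.325,.0]]))
```

```text
[[264.84194471 202.38667645]
 [265.85214093 195.70688309]]
```

View pics/w2.png

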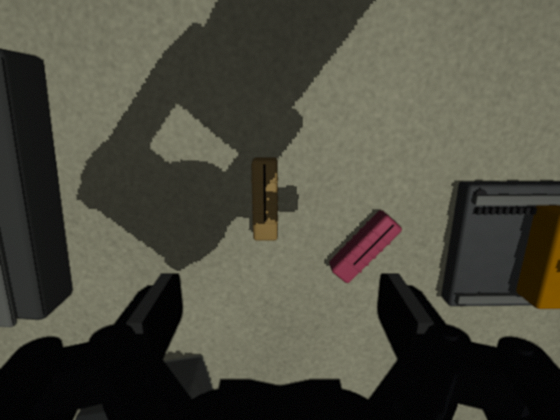

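Run:
```python
from h import *
w=load('w2'); im=w['pixels'][:,:,::-1]
cv2.imwrite('pics/w2c.png',cv2.resize(im[140:300,230:420],None,fx=4,fy=3.75,interpolation=cv2.INTER_CUBIC)[:600])
print(onz(w,[[332,270],[347,282],[384,210],[401,227]],.012))
print(onz(w,[[253,158],[277,158],[277,239],[254,239]],.022))
```

```text
[[ 0.6105717  -0.25847806  0.012     ]
 [ 0.62222706 -0.24270797  0.012     ]
 [ 0.54852183 -0.21925057  0.012     ]
 [ 0.56339335 -0.20123876  0.012     ]]
[[ 0.50901117 -0.33679101  0.022     ]
 [ 0.50764756 -0.31723379  0.022     ]
 [ 0.57872909 -0.31242694  0.022     ]
 [ 0.58014771 -0.33262661  0.022     ]]
```

View pics/w2c.png

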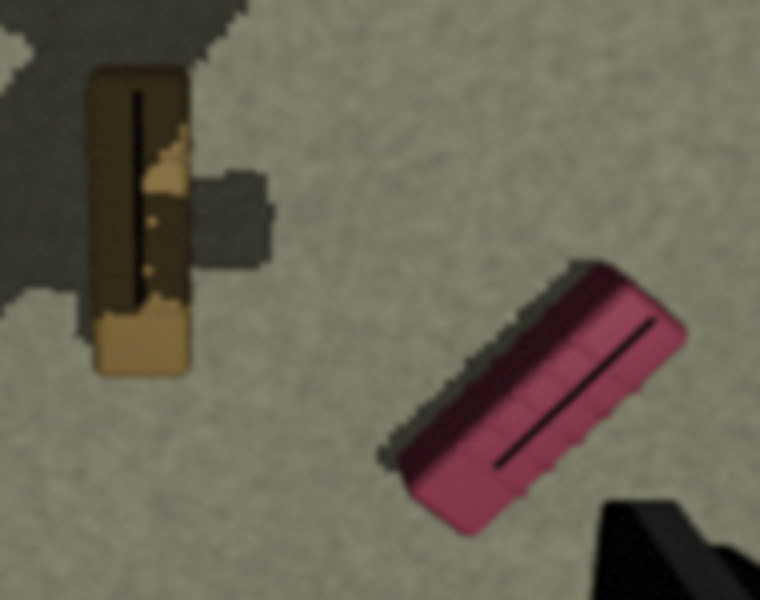

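>>> {"method": "step_arm", "body": {"increments": "-0.5 0.05 0 0 0 0;0 0 1 0 0 0;0 0 1 0 0 0;0 0 1 0 0 0;0 0 1 0 0 0;0 0 1 0 0 0;0 0 0.5 0 0 0;0 0 0.3 0 0 0;0 0 0 0 0 0;0 0 0 0 0 0", "fingers": 0.3}}

```text
t: 4.8
tool_pos: [0.5454, -0.3252, 0.0122]
tool_rot: [2.141, 2.297, 0.0]
contact_force: [0.0, -0.6, 0.9]
opening: 0.0553
```

Run:
```python
from h import *
from station import ctrl
print(ctrl.get_obs()['tool_pos'])
w=grab('wrist','w3')
```

```text
[ 0.54538101 -0.32515453  0.01222724]
```

View pics/w3.png

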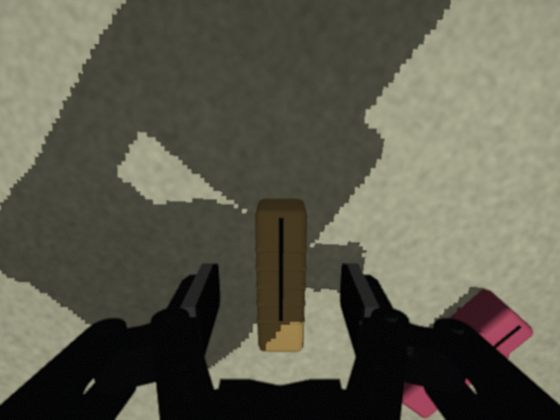

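The plug sits centred between the fingers at (281,275), tips level with its middle. Closing.

>>> {"method": "step_arm", "body": {"increments": "0 0 0.08 0 0 0;0 0 0 0 0 0;0 0 0 0 0 0;0 0 0 0 0 0;0 0 0 0 0 0;0 0 0 0 0 0;0 0 0 0 0 0;0 0 0 0 0 0", "fingers": -1, "newtons": 35}}

```text
t: 5.52
tool_pos: [0.5454, -0.3254, 0.0106]
tool_rot: [2.141, 2.297, 0.0]
contact_force: [0.1, 0.5, 6.3]
opening: 0.0212
```

>>> {"method": "step_arm", "body": {"increments": "0 0 -0.3 0 0 0;0 0 -0.7 0 0 0;0 0 -1 0 0 0;0 0 -1 0 0 0;0 0 -1 0 0 0;0 0 -1 0 0 0;0 0 0 0 0 0;0 0 0 0 0 0"}}

```text
t: 6.18
tool_pos: [0.5455, -0.3254, 0.1362]
tool_rot: [2.14, 2.296, 0.001]
contact_force: [-0.7, -1.0, -0.7]
opening: 0.0208
```

Run:
```python
from h import *
w=grab('wrist','w4')
```

```text
(no output)
```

View pics/w4.png

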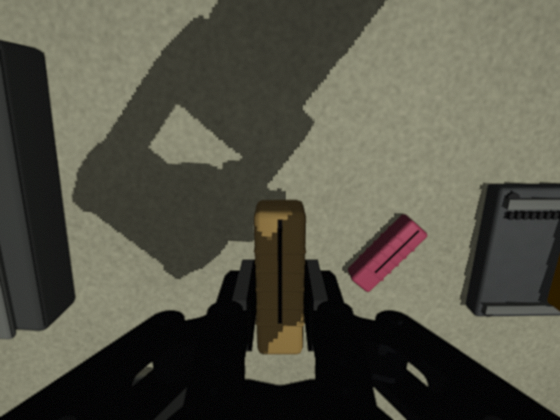

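Plug is held straight at (281,277). Rotating to the slide direction (−1.566 rad in world).

>>> {"method": "step_arm", "body": {"increments": "0 0 0 0 0 1;0 0 0 0 0 1;0 0 0 0 0 1;0 0 0 0 0 1;0 0 0 0 0 1;0 0 0 0 0 1;0 0 0 0 0 1;0 0 0 0 0 1;0 0 0 0 0 1;0 0 0 0 0 1;0 0 0 0 0 1;0 0 0 0 0 1"}}

```text
t: 7.23
tool_pos: [0.5433, -0.3237, 0.1311]
tool_rot: [-3.063, -0.679, 0.005]
contact_force: [-0.6, -0.0, -0.9]
opening: 0.0208
```

>>> {"method": "step_arm", "body": {"increments": "0 0 0 0 0 1;0 0 0 0 0 1;0 0 0 0 0 1;0 0 0 0 0 0.66;0 0 0 0 0 0;0 0 0 0 0 0"}}

```text
t: 7.73
tool_pos: [0.5437, -0.324, 0.1319]
tool_rot: [-3.137, -0.12, 0.005]
contact_force: [0.1, -0.7, -0.5]
opening: 0.021
```

```bash
cat >> h.py <<'E'
def go(x,y,z,adeg):
    "shift to target in tool axes, units"
    from station import ctrl
    o=ctrl.get_obs(); M=R.from_rotvec(o['tool_rot']).as_matrix(); a=np.degrees(np.arctan2(M[1,0],M[0,0]))
    d=(np.array([x,y,z])-o['tool_pos'])@M/.025
    print('t',o['t'],'pos',o['tool_pos'].round(4),'a',a.round(2),'tilt',M[:,2].round(4),'F',o['contact_force'].round(1),'T',o['wrist_torque'].round(3),'q6',o['q'][5].round(2))
    print('shift units',d.round(3),'rz units',(-np.radians((adeg-a+180)%360-180)/.1).round(3))
E
python3 -c "
from h import *
go(.5625,.0614,.12,4.3)"
```

```text
t 7.7333 pos [ 0.5437 -0.324   0.1319] a 4.4 tilt [-0.0031  0.0023 -1.    ] F [ 0.1 -0.7 -0.5] T [0.02  0.005 0.021] q6 -0.73
shift units [  1.936 -15.312   0.512] rz units 0.017
```

>>> {"method": "step_arm", "body": {"increments": "0.2 -1 0 0 0 0;0.2 -1 0 0 0 0;0.2 -1 0 0 0 0;0.2 -1 0 0 0 0;0.2 -1 0 0 0 0;0.2 -1 0 0 0 0;0.2 -1 0 0 0 0;0.2 -1 0 0 0 0;0.2 -1 0 0 0 0;0.1 -1 0 0 0 0;0 -1 0 0 0 0;0 -1 0 0 0 0"}}

```text
t: 8.73
tool_pos: [0.5689, -0.0208, 0.1333]
tool_rot: [-3.139, -0.121, 0.003]
contact_force: [0.2, -0.1, -1.1]
opening: 0.0206
```

>>> {"method": "step_arm", "body": {"increments": "0 -1 0 0 0 0;0 -1 0 0 0 0;0 -1 0 0 0 0;0 -0.3 0 0 0 0;0 0 0 0 0 0;0 0 0 0 0 0"}}

```text
t: 9.23
tool_pos: [0.5631, 0.0599, 0.1337]
tool_rot: [3.139, 0.12, -0.001]
contact_force: [-0.3, 0.6, -0.2]
opening: 0.0209
```

```bash
python3 -c "
from h import *
go(.5625,.0614,.08,4.3)
grab('wrist','w5');grab('top','t5');grab('side','s5')"
```

```text
t 9.2333 pos [0.5631 0.0599 0.1337] a 4.38 tilt [-9.e-04 -7.e-04 -1.e+00] F [-0.3  0.6 -0.2] T [-0.035  0.071 -0.004] q6 -0.1
shift units [-0.018 -0.064  2.149] rz units 0.014
```

View pics/w5.png

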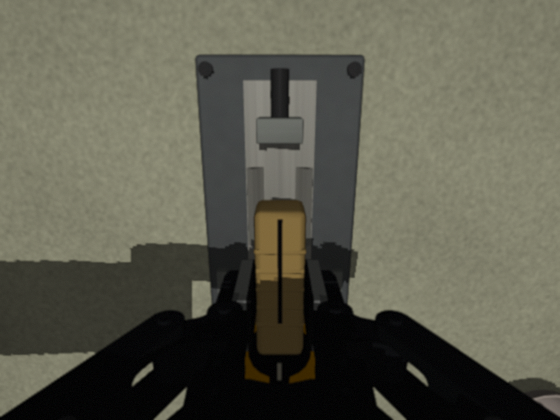

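The view is well aligned: stop centre at (280,130), plate edges 197/363 (mid 280), plug at (280,277).

Run:
```python
from h import *
w=load('w5')
P=onz(w,[[197,57],[363,57]],.02);print(P,P.mean(0))
S=onz(w,[[257,143],[303,143],[303,118],[257,118]],[.056]*4);print(S,S.mean(0))
C=onz(w,[[264,168],[296,168]],.037);print(C.mean(0))
g=np.array([.5664,.0090]);a=np.radians(94.3);u=np.array([np.cos(a),np.sin(a)]);n=np.array([-u[1],u[0]])
for X in (P.mean(0),S.mean(0),S[:2].mean(0),C.mean(0)): print((X[:2]-g)@u,(X[:2]-g)@n)
print(proj(w,[[.5631,.0599,.1337-.0]]))
# plug ends at top z
E=onz(w,[[280,203],[280,353]],.1337+.012);print((E[:,:2]-g)@u,(E[:,:2]-g)@n)
```

```text
[[0.49788333 0.16354309 0.02      ]
 [0.61310632 0.17240765 0.02      ]] [0.55549482 0.16797537 0.02      ]
[[0.54501084 0.1117269  0.056     ]
 [0.57443817 0.11399248 0.056     ]
 [0.57293159 0.12942992 0.056     ]
 [0.5441258  0.12721267 0.056     ]] [0.5591266  0.12059049 0.056     ]
[0.56125968 0.0932533  0.037     ]
0.15934553512136754 -0.0010452907589279716
0.11182173018621223 -0.001113987429561506
0.10406785903735878 -0.0011305640581989623
0.08440155382942154 -0.0011913534280649557
[[278.63257278 275.75099163]]
[0.09014437 0.01697462] [-0.00107301 -0.00123102]
```

>>> {"method": "step_arm", "body": {"increments": "0 0 0.5 0 0 0;0 0 1 0 0 0;0 0 1 0 0 0;0 0 0.7 0 0 0;0 0 0.2 0 0 0;0 0 0.1 0 0 0;0 0 0.1 0 0 0;0 0 0 0 0 0;0 0 0 0 0 0"}}

```text
t: 10.13
tool_pos: [0.5645, 0.06, 0.0457]
tool_rot: [3.139, 0.118, 0.004]
contact_force: [0.7, -0.5, -0.4]
opening: 0.0207
```

```bash
python3 -c "
from h import *
go(.5631,.0599,.041,4.3)
grab('wrist','w6')"
```

```text
t 10.1333 pos [0.5645 0.06   0.0457] a 4.29 tilt [ 2.4e-03 -1.0e-04 -1.0e+00] F [ 0.7 -0.5 -0.4] T [ 0.018 -0.009 -0.02 ] q6 -0.1
shift units [-0.057 -0.     0.186] rz units -0.002
```

View pics/w6.png

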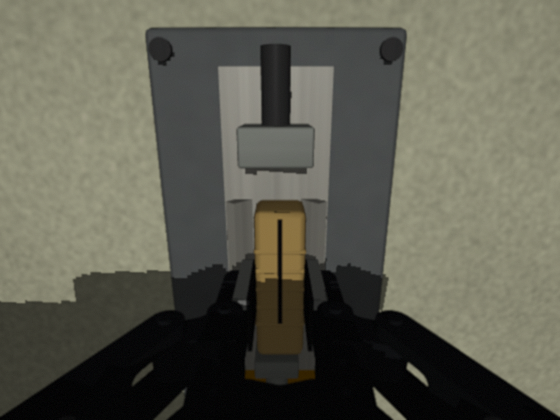

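Stop centre at (275.5,147), plug at (280,277): ~1.5 mm drift to +x; correcting, then lowering.

>>> {"method": "step_arm", "body": {"increments": "-0.06 0 0 0 0 0;0 0 0.08 0 0 0;0 0 0.08 0 0 0;0 0 0.04 0 0 0;0 0 0 0 0 0;0 0 0 0 0 0"}}

```text
t: 10.68
tool_pos: [0.5624, 0.0601, 0.0406]
tool_rot: [3.139, 0.118, 0.001]
contact_force: [-1.8, 0.6, 5.9]
opening: 0.0209
```

```bash
python3 -c "
from h import *
go(.5631,.0599,.041,4.3)
grab('wrist','w7')"
```

```text
t 10.6833 pos [0.5624 0.0601 0.0406] a 4.31 tilt [ 6.e-04 -1.e-04 -1.e+00] F [-1.8  0.6  5.9] T [-0.003  0.475 -0.084] q6 -0.1
shift units [ 0.026  0.01  -0.016] rz units 0.001
```

View pics/w7.png

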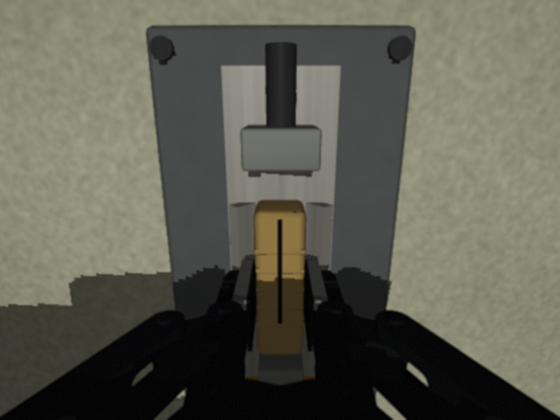

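Stop (281,150), plug (280,277), 6 N floor contact: seated. Releasing.

>>> {"method": "step_arm", "body": {"increments": "0 0 0 0 0 0;0 0 0 0 0 0;0 0 0 0 0 0;0 0 0 0 0 0;0 0 0 0 0 0;0 0 -0.5 0 0 0;0 0 -1 0 0 0;0 0 -1 0 0 0;0 0 -1 0 0 0;0 0 -0.5 0 0 0;0 0 0 0 0 0", "fingers": 0.3}}

```text
t: 11.65
tool_pos: [0.5646, 0.06, 0.1442]
tool_rot: [3.139, 0.118, 0.013]
contact_force: [0.3, 0.4, 0.4]
opening: 0.0557
```

```bash
python3 -c "
from h import *
go(.5706,-.0508,.07,4.3)
grab('wrist','w8');grab('top','t8')"
```

```text
t 11.65 pos [0.5646 0.06   0.1442] a 4.3 tilt [ 8.2e-03 -3.0e-04 -1.0e+00] F [0.3 0.4 0.4] T [-0.05   0.008  0.007] q6 -0.1
shift units [-0.118  4.435  2.972] rz units 0.0
```

View pics/w8.png

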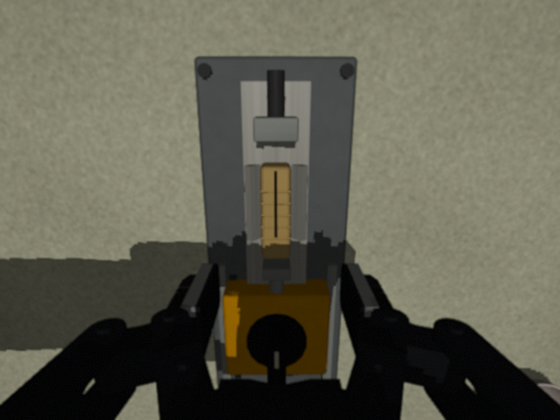

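The plug lies released in the cradle at (276,212), centred with the stop (276,130). Now over the knob.

>>> {"method": "step_arm", "body": {"increments": "-0.1 1 0 0 0 0;0 1 0 0 0 0;0 1 0 0 0 0;0 1 0 0 0 0;0 0.4 0 0 0 0;0 0 0 0 0 0;0 0 0 0 0 0"}}

```text
t: 12.33
tool_pos: [0.5668, -0.0495, 0.1376]
tool_rot: [-3.138, -0.116, 0.004]
contact_force: [-0.1, 0.8, -0.5]
opening: 0.0554
```

```bash
python3 -c "
from h import *
go(.5706,-.0508,.07,4.3)
w=grab('wrist','w9');print(proj(w,[[.5706,-.0508,.09]]))"
```

```text
t 12.3333 pos [ 0.5668 -0.0495  0.1376] a 4.24 tilt [-0.0028  0.0013 -1.    ] F [-0.1  0.8 -0.5] T [ 0.039 -0.012  0.005] q6 -0.29
shift units [0.157 0.067 2.705] rz units -0.011
[[285.22062717 240.15620986]]
```

View pics/w9.png

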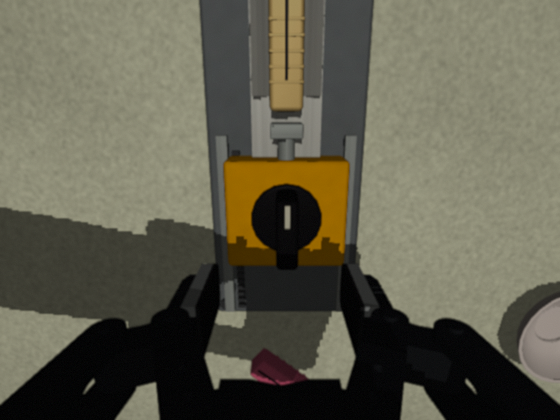

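Run:
```python
from h import *
w=load('w9'); im=w['pixels'][:,:,::-1].astype(float)
c=np.clip((im[140:290,200:370]/255)**.5*255,0,255).astype(np.uint8)
cv2.imwrite('pics/w9c.png',cv2.resize(c,None,fx=4,fy=4,interpolation=cv2.INTER_CUBIC))
k=np.array([.5713,-.0508]);
for k in ([.5713,-.0508],[.5713,-.048]):
  a=np.radians(94.3);u=np.array([np.cos(a),np.sin(a)]);n=np.array([-u[1],u[0]])
  pts=[np.r_[k+s*.023*u+q*.007*n,.09] for s in(-1,1) for q in (-1,1)]+[np.r_[k+s*.025*u,.058] for s in(-1,1)]+[np.r_[k+s*.025*n,.058] for s in(-1,1)]
  pts+=[np.r_[k+s*.040*u+q*.044*n,.05] for s in(-1,1) for q in (-1,1)]
  print(((proj(w,pts)-[200,140])*4+1.5).round(0).tolist())
```

```text
[[391.0, 539.0], [302.0, 539.0], [396.0, 257.0], [300.0, 257.0], [343.0, 463.0], [345.0, 192.0], [488.0, 332.0], [200.0, 332.0], [575.0, 518.0], [109.0, 518.0], [602.0, 95.0], [87.0, 96.0]]
[[392.0, 523.0], [303.0, 523.0], [397.0, 238.0], [301.0, 238.0], [344.0, 449.0], [346.0, 176.0], [489.0, 317.0], [201.0, 317.0], [577.0, 504.0], [109.0, 504.0], [604.0, 79.0], [87.0, 79.0]]
```

View pics/w9c.png

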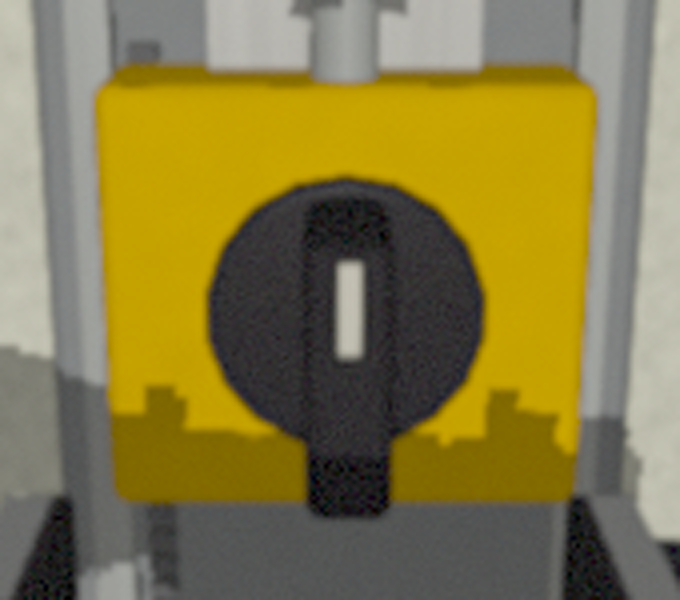

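Bar is along the slide with its axis at about crop (348,380); disc and carriage edges fit knob y≈−0.049. Lining up and descending.

>>> {"method": "step_arm", "body": {"increments": "0.18 0 0.5 0 0 0;0 0 1 0 0 0;0 0 0.6 0 0 0;0 0 0.2 0 0 0;0 0 0 0 0 0;0 0 0 0 0 0"}}

```text
t: 12.88
tool_pos: [0.5722, -0.0488, 0.0816]
tool_rot: [-3.139, -0.119, 0.001]
contact_force: [0.7, 0.0, -0.8]
opening: 0.0557
```

```bash
python3 -c "
from h import *
go(.5716,-.0493,.065,4.3)
w=grab('wrist','w10')"
```

```text
t 12.8833 pos [ 0.5722 -0.0488  0.0816] a 4.36 tilt [-4.e-04  2.e-04 -1.e+00] F [ 0.7  0.  -0.8] T [0.014 0.051 0.009] q6 -0.29
shift units [-0.027  0.018  0.664] rz units 0.01
```

View pics/w10.png

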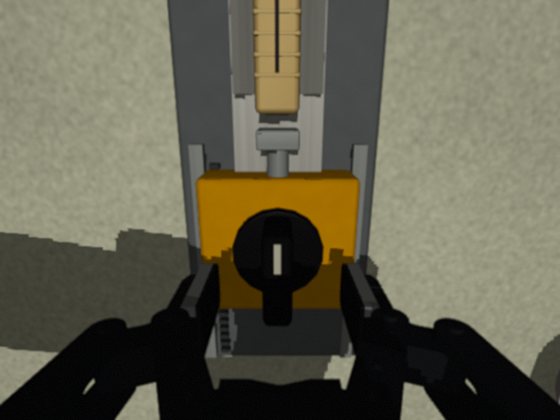

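>>> {"method": "step_arm", "body": {"increments": "-0.04 0.02 0 0 0 0;0 0 0.4 0 0 0;0 0 0.25 0 0 0;0 0 0 0 0 0;0 0 0 0 0 0"}}

```text
t: 13.35
tool_pos: [0.5706, -0.05, 0.0647]
tool_rot: [-3.139, -0.118, 0.002]
contact_force: [-0.5, 0.5, 0.7]
opening: 0.0557
```

```bash
python3 -c "
from h import *
go(.5712,-.0493,.065,4.3)
w=grab('wrist','w11')"
```

```text
t 13.35 pos [ 0.5706 -0.05    0.0647] a 4.29 tilt [-1.6e-03  4.0e-04 -1.0e+00] F [-0.5  0.5  0.7] T [ 0.006 -0.037 -0.008] q6 -0.29
shift units [ 0.028 -0.025 -0.014] rz units -0.002
```

View pics/w11.png

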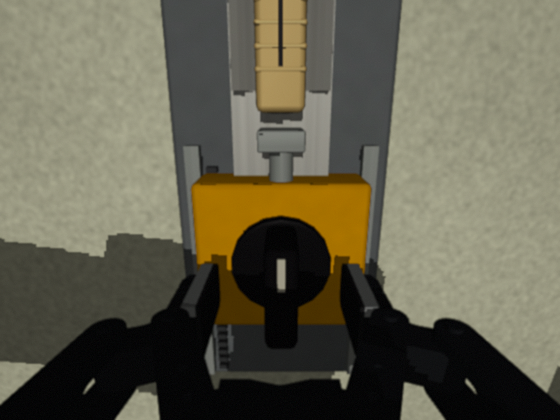

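Bar at (281,290) between the fingers (mid 280). Closing on it.

>>> {"method": "step_arm", "body": {"increments": "0 0 0 0 0 0;0 0 0 0 0 0;0 0 0 0 0 0;0 0 0 0 0 0;0 0 0 0 0 0;0 0 0 0 0 0;0 0 0 0 0 0", "fingers": -1, "newtons": 50}}

```text
t: 13.98
tool_pos: [0.5712, -0.0501, 0.066]
tool_rot: [3.139, 0.118, -0.0]
contact_force: [-3.5, 0.8, 4.4]
opening: 0.013
```

```bash
python3 -c "
from h import *
import math
go(.5706,-.05,.065,4.3)
for r,n in ((.08,18),):
  for i in range(n):
    th=(i+.5)*r; k=12*r/25
    print(i,round(-k*math.sin(th),3),round(-k*math.cos(th),3))"
```

```text
t 13.9833 pos [ 0.5712 -0.0501  0.066 ] a 4.3 tilt [-2.e-04 -2.e-04 -1.e+00] F [-3.5  0.8  4.4] T [0.005 0.505 0.004] q6 -0.29
shift units [-0.023 -0.008  0.04 ] rz units 0.0
0 -0.002 -0.038
1 -0.005 -0.038
2 -0.008 -0.038
3 -0.011 -0.037
4 -0.014 -0.036
5 -0.016 -0.035
6 -0.019 -0.033
7 -0.022 -0.032
8 -0.024 -0.03
9 -0.026 -0.028
10 -0.029 -0.026
11 -0.031 -0.023
12 -0.032 -0.021
13 -0.034 -0.018
14 -0.035 -0.015
15 -0.036 -0.012
16 -0.037 -0.01
17 -0.038 -0.007
```

>>> {"method": "step_arm", "body": {"increments": "0.02 0 -0.05 0 0 0;-0.002 -0.038 0 0 0 0.8;-0.005 -0.038 0 0 0 0.8;-0.008 -0.038 0 0 0 0.8;-0.011 -0.037 0 0 0 0.8;-0.014 -0.036 0 0 0 0.8;-0.016 -0.035 0 0 0 0.8"}}

```text
t: 14.57
tool_pos: [0.57, -0.0443, 0.0661]
tool_rot: [3.076, -0.636, -0.004]
contact_force: [-3.6, -0.7, 1.9]
opening: 0.013
```

```bash
cat >> h.py <<'E'
def kn(a0=4.3,k=(.5712,-.0500)):
    from station import ctrl
    o=ctrl.get_obs(); M=R.from_rotvec(o['tool_rot']).as_matrix(); a=np.degrees(np.arctan2(M[1,0],M[0,0]))
    th=np.radians(a0-a); u=np.array([np.cos(np.radians(94.3)),np.sin(np.radians(94.3))]); n=np.array([-u[1],u[0]])
    e=o['tool_pos'][:2]-k; F=o['contact_force']
    print('t %.2f th %.3f  along %.4f (nominal %.4f) lateral %.4f z %.4f'%(o['t'],th,e@u,.012*th,e@n,o['tool_pos'][2]),'F u,n,z',(F[:2]@u).round(1),(F[:2]@n).round(1),F[2].round(1),'Ftool',(F@M).round(1),'T',o['wrist_torque'].round(3),'q6',o['q'][5].round(2))
E
python3 -c "
from h import *
kn()"
```

```text
t 14.57 th 0.483  along 0.0058 (nominal 0.0058) lateral 0.0008 z 0.0661 F u,n,z -0.4 3.7 1.9 Ftool [-3.1  2.  -1.9] T [-0.139  0.551  0.27 ] q6 0.2
```

>>> {"method": "step_arm", "body": {"increments": "-0.038 -0.018 0 0 0 0.8;-0.022 -0.032 0 0 0 0.8;-0.024 -0.03 0 0 0 0.8;-0.026 -0.028 0 0 0 0.8;-0.029 -0.026 0 0 0 0.8"}}

```text
t: 14.98
tool_pos: [0.569, -0.0392, 0.066]
tool_rot: [2.889, -1.235, -0.004]
contact_force: [-3.6, 1.6, 1.2]
opening: 0.0127
```

```bash
python3 -c "
from h import *
kn()"
```

```text
t 14.98 th 0.883  along 0.0110 (nominal 0.0106) lateral 0.0014 z 0.0660 F u,n,z 1.8 3.5 1.2 Ftool [-3.6  1.5 -1.1] T [0.187 0.457 0.315] q6 0.61
```

>>> {"method": "step_arm", "body": {"increments": "-0.031 -0.023 0 0 0 0.8;-0.032 -0.021 0 0 0 0.8;-0.034 -0.018 0 0 0 0.8;-0.035 -0.015 0 0 0 0.8;-0.036 -0.012 0 0 0 0.8;-0.037 -0.01 0 0 0 0.8;0 0 0 0 0 0;0 0 0 0 0 0"}}

```text
t: 15.65
tool_pos: [0.5681, -0.0327, 0.066]
tool_rot: [-2.515, 1.882, 0.006]
contact_force: [-4.5, 4.7, 1.5]
opening: 0.0131
```

```bash
python3 -c "
from h import *
kn()
grab('wrist','w12'); grab('top','t12'); grab('side','s12')"
```

```text
t 15.65 th 1.360  along 0.0174 (nominal 0.0163) lateral 0.0017 z 0.0660 F u,n,z 5.0 4.2 1.5 Ftool [-5.8  3.  -1.5] T [ 0.504  0.585 -0.154] q6 1.09
```

View pics/w12.png

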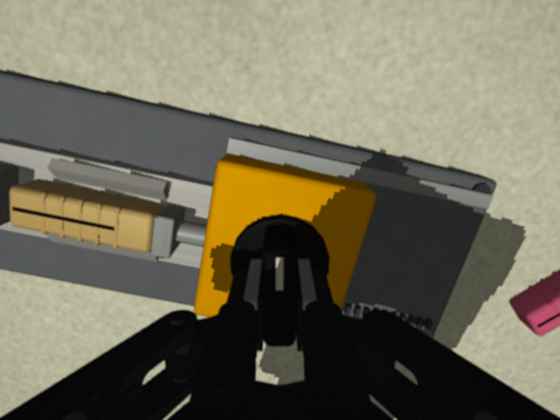

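Jaw (165,235) now touches the plug (right end at 153); stop is out of view left. I'll release, lift and shift along the slide to measure the plug–stop gap.

>>> {"method": "step_arm", "body": {"increments": "0 0 0 0 0 0;0 0 0 0 0 0;0 0 0 0 0 0;0 0 0 0 0 0;0 0 -1 0 0 0;0 0 -1 0 0 0;-1 -0.2 0 0 0 0;-1 -0.2 0 0 0 0;-0.8 -0.2 0 0 0 0;0 0 0 0 0 0;0 0 0 0 0 0;0 0 0 0 0 0", "fingers": 0.3}}

```text
t: 16.8
tool_pos: [0.564, 0.037, 0.1168]
tool_rot: [2.515, -1.882, 0.001]
contact_force: [-0.3, 0.4, 0.0]
opening: 0.0554
```

```bash
python3 -c "
from h import *
kn()
grab('wrist','w13')"
```

```text
t 16.80 th 1.360  along 0.0873 (nominal 0.0163) lateral 0.0006 z 0.1168 F u,n,z 0.5 0.3 0.0 Ftool [-0.5  0.2 -0. ] T [ 0.014 -0.013  0.027] q6 1.22
```

View pics/w13.png

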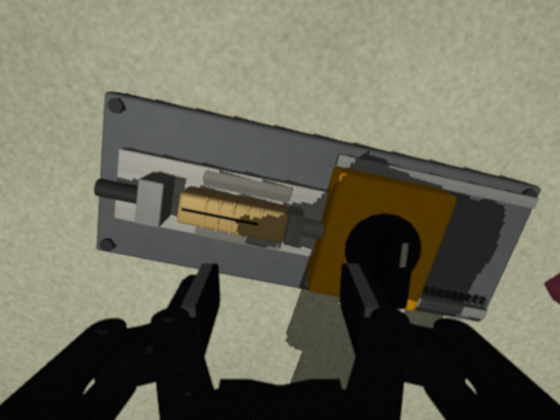

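Run:
```python
from h import *
w=load('w13'); im=w['pixels'][:,:,::-1].astype(float)
c=np.clip((im[140:290,90:360]/255)**.6*255,0,255).astype(np.uint8)
cv2.imwrite('pics/w13c.png',cv2.resize(c,None,fx=2.9,fy=2.9,interpolation=cv2.INTER_CUBIC))
c=np.clip((im[155:245,120:220]/255)**.6*255,0,255).astype(np.uint8)
cv2.imwrite('pics/w13d.png',cv2.resize(c,None,fx=6,fy=6,interpolation=cv2.INTER_CUBIC))
c=np.clip((im[160:310,250:380]/255)**.6*255,0,255).astype(np.uint8)
cv2.imwrite('pics/w13e.png',cv2.resize(c,None,fx=4,fy=4,interpolation=cv2.INTER_CUBIC))
```

```text
(no output)
```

View pics/w13d.png

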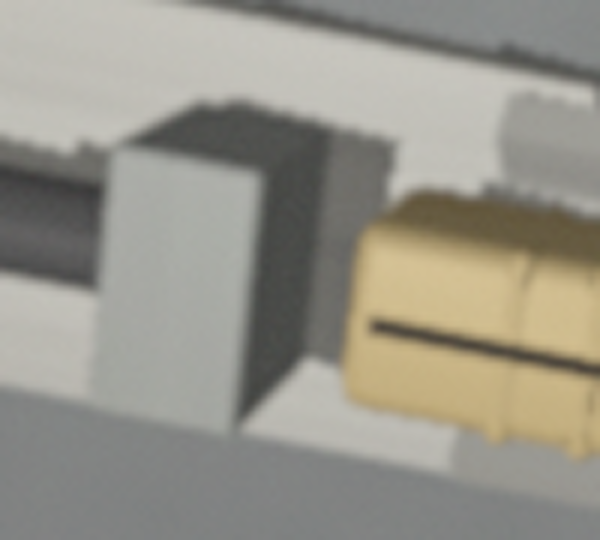

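View pics/w13e.png

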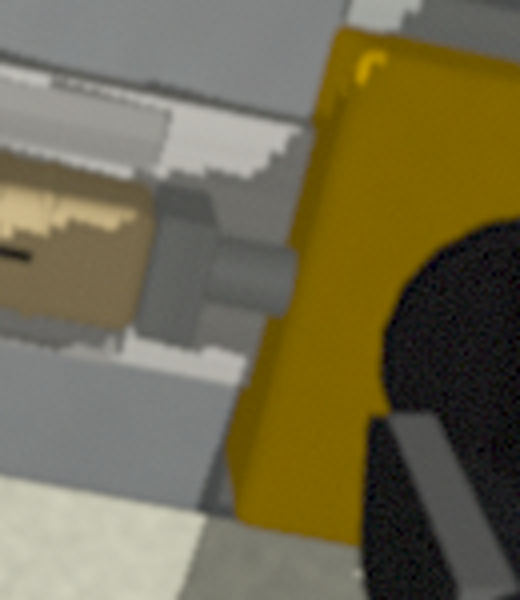

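```bash
cat >> h.py <<'E'
g=np.array([.5675,.0090]);_a=np.radians(94.3);u=np.array([np.cos(_a),np.sin(_a)]);n=np.array([-u[1],u[0]])
def G(im,uv,z):
    P=onz(im,uv,z)[:,:2]-g; return np.c_[P@u,P@n].round(4)*1000
E
python3 - <<'E'
from h import *
w=load('w13'); print('eye u,n',(np.array(w['eye'])[:2]-g)@u,(np.array(w['eye'])[:2]-g)@n)
d=lambda p:(np.array(p,float)-2.5)/6+[120,155]
e=lambda p:(np.array(p,float)-1.5)/4+[250,160]
print('stop top face edge',G(w,d([(263,172),(238,428)]),.056).tolist())
print('stop foot',G(w,d([(330,130),(309,355)]),.030).tolist())
for z in (.047,.049,.051): print('plug stop end',z,G(w,d([(361,235),(346,395)]),z).tolist())
for z in (.047,.049,.051): print('plug jaw end',z,G(w,e([(155,190),(138,315)]),z).tolist())
print('jaw top face',G(w,e([(157,232),(142,335)]),.052).tolist(), 'back',G(w,e([(214,230),(195,347)]),.052).tolist())
print('carr front top',G(w,e([(348,40),(248,515)]),.050).tolist())
print('plate ends',G(w,[[108,94],[98,249],[537,190],[483,318]],.02).tolist())
E
```

```text
eye u,n 0.04410955787915239 -0.07462129968010789
stop top face edge [[103.8, -14.7], [103.4, 13.700000000000001]]
stop foot [[104.5, -13.6], [103.7, 14.0]]
plug stop end 0.047 [[95.3, -7.3], [94.7, 11.2]]
plug stop end 0.049 [[94.89999999999999, -8.0], [94.2, 10.4]]
plug stop end 0.051 [[94.39999999999999, -8.6], [93.8, 9.6]]
plug jaw end 0.047 [[24.6, -13.2], [22.599999999999998, 8.9]]
plug jaw end 0.049 [[24.8, -13.799999999999999], [22.8, 8.1]]
plug jaw end 0.051 [[24.9, -14.4], [23.0, 7.3]]
jaw top face [[23.2, -7.8], [21.7, 10.3]] back [[14.200000000000001, -10.1], [12.6, 10.5]]
carr front top [[0.7, -44.3], [-4.0, 40.5]]
plate ends [[157.79999999999998, -57.6], [158.4, 58.3], [-154.1, -56.599999999999994], [-157.5, 54.800000000000004]]
```

The stop face measures ~103.8 and the plug end ~94.6 in the same frame: gap ≈9.2 mm. Regrasping at the improved knob axis (TCP offset was 1.6 mm), I'll wind 0.7 rad more and measure again.

```bash
python3 -c "
from h import *
go(.5697,-.0322,.067,-73.6)"
```

```text
t 16.85 pos [0.564  0.0367 0.1168] a -73.66 tilt [ 2.e-04 -5.e-04 -1.e+00] F [0.7 0.6 0.6] T [ 0.049 -0.016 -0.02 ] q6 1.22
shift units [2.707 0.559 1.993] rz units -0.01
```

>>> {"method": "step_arm", "body": {"increments": "1 0.2 0 0 0 0;1 0.2 0 0 0 0;0.7 0.16 0 0 0 0;0 0 0 0 0 0;0 0 1 0 0 0;0 0 0.4 0 0 0;0 0 0 0 0 0;0 0 0 0 0 0"}}

```text
t: 17.52
tool_pos: [0.5685, -0.031, 0.0807]
tool_rot: [2.514, -1.882, -0.004]
contact_force: [-1.2, -0.2, -0.2]
opening: 0.0557
```

```bash
python3 -c "
from h import *
go(.5697,-.0322,.067,-73.6)"
```

```text
t 17.5167 pos [ 0.5685 -0.031   0.0807] a -73.62 tilt [-2.8e-03  6.0e-04 -1.0e+00] F [-1.2 -0.2 -0.2] T [-0.02   0.007  0.001] q6 1.1
shift units [ 0.06  -0.035  0.547] rz units -0.004
```

>>> {"method": "step_arm", "body": {"increments": "0.06 -0.04 0.3 0 0 0;0 0 0.24 0 0 0;0 0 0 0 0 0;0 0 0 0 0 0"}}

```text
t: 17.85
tool_pos: [0.5706, -0.0323, 0.068]
tool_rot: [2.515, -1.882, -0.001]
contact_force: [-0.5, 0.4, 0.1]
opening: 0.0555
```

```bash
python3 -c "
from h import *
go(.5697,-.0322,.067,-73.6)
grab('wrist','w14')"
```

```text
t 17.85 pos [ 0.5706 -0.0323  0.068 ] a -73.61 tilt [-7.e-04  1.e-04 -1.e+00] F [-0.5  0.4  0.1] T [-0.045 -0.    -0.004] q6 1.1
shift units [-0.013  0.036  0.04 ] rz units -0.002
```

View pics/w14.png

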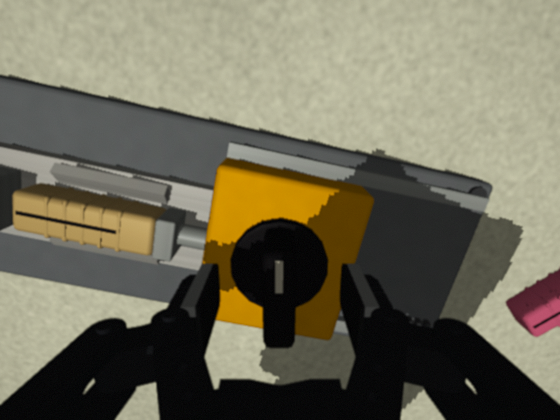

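>>> {"method": "step_arm", "body": {"increments": "0 0.03 0 0 0 0;0 0 0 0 0 0;0 0 0 0 0 0;0 0 0 0 0 0;0 0 0 0 0 0;0 0 0 0 0 0;0 0 0 0 0 0", "fingers": -1, "newtons": 50}}

```text
t: 18.48
tool_pos: [0.5702, -0.0322, 0.0688]
tool_rot: [-2.515, 1.882, 0.001]
contact_force: [-2.6, 4.8, 6.0]
opening: 0.013
```

```bash
python3 -c "
from h import *
kn(k=(.5711,-.0485))"
```

```text
t 18.48 th 1.360  along 0.0164 (nominal 0.0163) lateral -0.0003 z 0.0688 F u,n,z 5.0 2.2 6.0 Ftool [-5.4  1.1 -6. ] T [ 0.6    0.497 -0.114] q6 1.1
```

>>> {"method": "step_arm", "body": {"increments": "-0.033 -0.006 0 0 0 0.7;-0.033 -0.004 0 0 0 0.7;-0.034 -0.001 0 0 0 0.7;-0.034 0.001 0 0 0 0.7;-0.033 0.003 0 0 0 0.7"}}

```text
t: 18.9
tool_pos: [0.5698, -0.0282, 0.0688]
tool_rot: [-2.146, 2.294, -0.0]
contact_force: [-2.7, 3.4, 5.2]
opening: 0.0127
```

```bash
python3 -c "
from h import *
kn(k=(.5711,-.0485))"
```

```text
t 18.90 th 1.712  along 0.0204 (nominal 0.0205) lateral -0.0003 z 0.0688 F u,n,z 3.5 2.4 5.2 Ftool [-3.2  2.9 -5.2] T [0.547 0.439 0.333] q6 1.46
```

>>> {"method": "step_arm", "body": {"increments": "-0.033 0.006 0 0 0 0.7;-0.033 0.008 0 0 0 0.7;-0.032 0.01 0 0 0 0.7;-0.031 0.013 0 0 0 0.7;-0.03 0.015 0 0 0 0.7"}}

```text
t: 19.32
tool_pos: [0.5695, -0.0241, 0.0688]
tool_rot: [-1.714, 2.632, -0.0]
contact_force: [-1.7, 3.3, 4.4]
opening: 0.0129
```

```bash
python3 -c "
from h import *
kn(k=(.5711,-.0485))"
```

```text
t 19.32 th 2.062  along 0.0245 (nominal 0.0247) lateral -0.0002 z 0.0688 F u,n,z 3.4 1.5 4.4 Ftool [-2.3  2.9 -4.4] T [0.427 0.403 0.313] q6 1.81
```

>>> {"method": "step_arm", "body": {"increments": "0 0 0 0 0 0;0 0 0 0 0 0;0 0 0 0 0 0;0 0 0 0 0 0;0 0 -1 0 0 0;0 0 -1 0 0 0;0 0 0 0 0 0;0 0 0 0 0 0", "fingers": 0.3}}

```text
t: 19.98
tool_pos: [0.5707, -0.0248, 0.1203]
tool_rot: [-1.716, 2.628, -0.005]
contact_force: [-0.4, 0.5, -0.2]
opening: 0.0554
```

```bash
python3 -c "
from h import *
kn(k=(.5711,-.0485))
grab('wrist','w15');grab('top','t15')"
```

```text
t 19.98 th 2.060  along 0.0237 (nominal 0.0247) lateral -0.0014 z 0.1203 F u,n,z 0.5 0.3 -0.2 Ftool [-0.3  0.5  0.2] T [-0.021 -0.018  0.028] q6 1.81
```

View pics/w15.png

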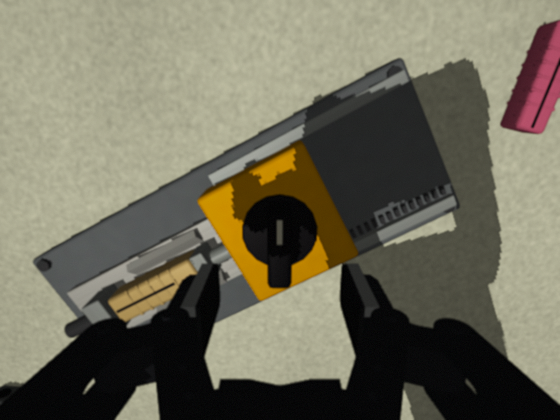

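>>> {"method": "step_arm", "body": {"increments": "-1 0.6 0 0 0 0;-1 0.6 0 0 0 0;-1 0.6 0 0 0 0;-1 0.6 0 0 0 0;0 0.6 0 0 0 0;0 0 0 0 0 0;0 0 0 0 0 0"}}

```text
t: 20.67
tool_pos: [0.5397, 0.0976, 0.1167]
tool_rot: [1.718, -2.628, -0.001]
contact_force: [0.8, -0.3, -0.4]
opening: 0.0554
```

```bash
python3 -c "
from h import *
kn(k=(.5711,-.0485))
w=grab('wrist','w16')
im=w['pixels'][:,:,::-1].astype(float)
print(proj(w,[list(g+u*.100)+[.04], list(g+u*.03)+[.04]]))
c=np.clip((im/255)**.6*255,0,255).astype(np.uint8)
cv2.imwrite('pics/w16b.png',c)"
```

```text
t 20.67 th 2.059  along 0.1480 (nominal 0.0247) lateral 0.0204 z 0.1167 F u,n,z -0.4 -0.8 -0.4 Ftool [-0.  -0.9  0.4] T [-0.008  0.011  0.003] q6 2.03
[[251.56928483 203.6047915 ]
 [346.15377072 154.76279019]]
```

View pics/w16b.png

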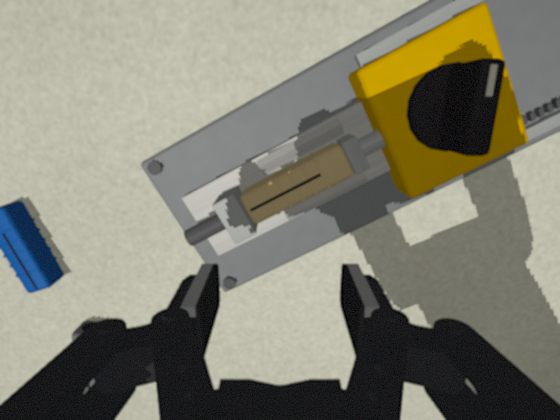

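```bash
python3 -c "
from h import *
w=load('w16')
im=w['pixels'][:,:,::-1].astype(float)
c=np.clip((im/255)**.5*255,0,255).astype(np.uint8)
cv2.imwrite('pics/w16d.png',cv2.resize(c[170:260,200:300],None,fx=6,fy=6,interpolation=cv2.INTER_CUBIC))
cv2.imwrite('pics/w16e.png',cv2.resize(c[60:200,320:460],None,fx=4.2,fy=4.2,interpolation=cv2.INTER_CUBIC))"
```

```text
(no output)
```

View pics/w16d.png

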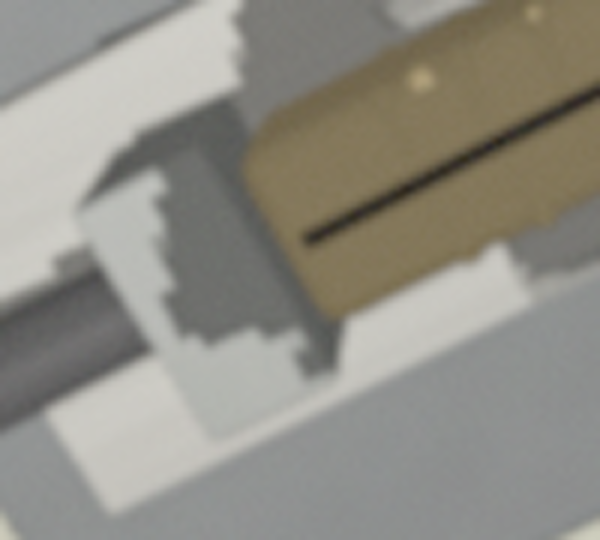

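View pics/w16e.png

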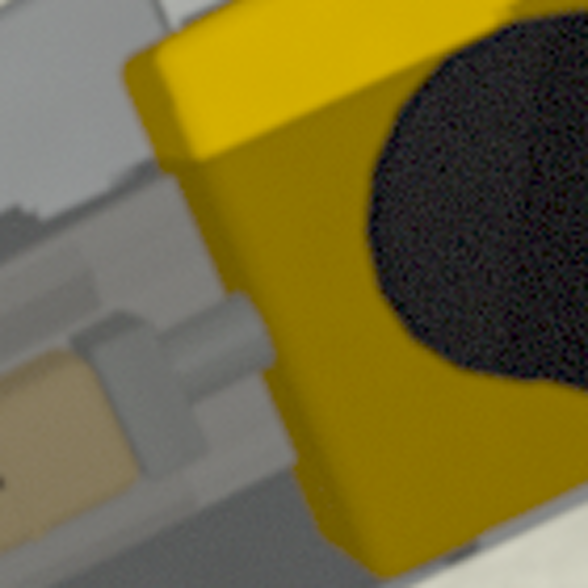

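Run:
```python
from h import *
w=load('w16'); print('eye',(np.array(w['eye'])[:2]-g)@u,(np.array(w['eye'])[:2]-g)@n,w['eye'][2])
d=lambda p:(np.array(p,float)-2.5)/6+[200,170]
e=lambda p:(np.array(p,float)-1.6)/4.2+[320,60]
print('stop top edge',G(w,d([(200,150),(310,365)]),.056).tolist())
for z in (.049,.050,.051): print('plug end',z,G(w,d([(248,170),(325,315)]),z).tolist())
print('jaw face top',G(w,e([(86,345),(147,472)]),.052).tolist(),'back',G(w,e([(147,325),(205,445)]),.052).tolist())
print('carr front top',G(w,e([(165,70),(370,560)]),.050).tolist())
```

```text
eye 0.053833378648071036 -0.04792181061832577 0.25891787836392033
stop top edge [[104.0, -14.0], [105.6, 12.0]]
plug end 0.049 [[102.3, -8.5], [103.0, 9.700000000000001]]
plug end 0.05 [[102.0, -8.7], [102.8, 9.5]]
plug end 0.051 [[101.8, -8.9], [102.6, 9.2]]
jaw face top [[31.3, -11.5], [31.099999999999998, 9.5]] back [[22.4, -9.9], [21.9, 9.9]]
carr front top [[5.7, -39.9], [6.4, 38.4]]
```

Gap now ≈1–2 mm (stop edge 104.8, plug end 102.5, jaw 31.2, carriage front 6.0: spring relaxed at 25 mm). Regrasping for the final ~0.27 rad.

```bash
python3 -c "
from h import *
go(.5694,-.0240,.067,-113.7)"
```

```text
t 20.7167 pos [0.5403 0.0971 0.1171] a -113.72 tilt [-1.6e-03 -5.0e-04 -1.0e+00] F [0.4 0.3 0.9] T [0.008 0.03  0.053] q6 2.03
shift units [ 3.963 -3.016  2.005] rz units -0.004
```

>>> {"method": "step_arm", "body": {"increments": "1 -0.75 0 0 0 0;1 -0.75 0 0 0 0;1 -0.75 0 0 0 0;0.96 -0.75 0 0 0 0;0 0 0 0 0 0;0 0 0.7 0 0 0;0 0 0.7 0 0 0;0 0 0 0 0 0;0 0 0 0 0 0"}}

```text
t: 21.47
tool_pos: [0.5686, -0.0238, 0.0818]
tool_rot: [1.714, -2.63, -0.003]
contact_force: [-1.1, -0.1, 0.0]
opening: 0.0554
```

```bash
python3 -c "
from h import *
go(.5694,-.0240,.067,-113.7)"
```

```text
t 21.4667 pos [ 0.5686 -0.0238  0.0818] a -113.79 tilt [-3.3e-03  5.0e-04 -1.0e+00] F [-1.1 -0.1  0. ] T [ 0.001 -0.006 -0.012] q6 1.81
shift units [-0.006 -0.035  0.594] rz units -0.016
```

>>> {"method": "step_arm", "body": {"increments": "0 -0.03 0.3 0 0 0;0 0 0.26 0 0 0;0 0 0 0 0 0;0 0 0 0 0 0"}}

```text
t: 21.8
tool_pos: [0.5702, -0.0235, 0.0691]
tool_rot: [1.717, -2.63, -0.0]
contact_force: [-0.3, 0.7, 0.2]
opening: 0.0553
```

```bash
python3 -c "
from h import *
go(.5694,-.0240,.067,-113.7)
grab('wrist','w17')"
```

```text
t 21.8 pos [ 0.5702 -0.0235  0.0691] a -113.72 tilt [-5.e-04  1.e-04 -1.e+00] F [-0.3  0.7  0.2] T [-0.    -0.057  0.008] q6 1.81
shift units [0.029 0.02  0.085] rz units -0.003
```

View pics/w17.png

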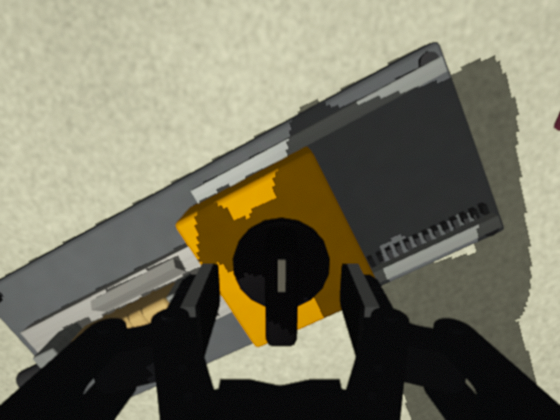

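>>> {"method": "step_arm", "body": {"increments": "0.02 0.02 0 0 0 0;0 0 0 0 0 0;0 0 0 0 0 0;0 0 0 0 0 0;0 0 0 0 0 0;0 0 0 0 0 0;0 0 0 0 0 0", "fingers": -1, "newtons": 50}}

```text
t: 22.43
tool_pos: [0.5699, -0.024, 0.0698]
tool_rot: [-1.717, 2.631, -0.001]
contact_force: [-1.8, -0.8, 3.2]
opening: 0.0128
```

>>> {"method": "step_arm", "body": {"increments": "-0.012 0.007 0 0 0 0.3;-0.012 0.007 0 0 0 0.3"}}

```text
t: 22.6
tool_pos: [0.5698, -0.0234, 0.0698]
tool_rot: [1.637, -2.681, 0.001]
contact_force: [-1.6, -0.5, 4.0]
opening: 0.0128
```

```bash
python3 -c "
from h import *
kn(k=(.5711,-.0485))"
```

```text
t 22.60 th 2.121  along 0.0251 (nominal 0.0254) lateral -0.0006 z 0.0698 F u,n,z -0.4 1.7 4.0 Ftool [ 1.2  1.2 -4. ] T [-0.096  0.285  0.321] q6 1.87
```

>>> {"method": "step_arm", "body": {"increments": "-0.012 0.008 0 0 0 0.3;-0.012 0.008 0 0 0 0.3"}}

```text
t: 22.77
tool_pos: [0.5697, -0.0228, 0.0698]
tool_rot: [1.556, -2.729, 0.001]
contact_force: [-2.4, -1.5, 4.4]
opening: 0.0131
```

```bash
python3 -c "
from h import *
kn(k=(.5711,-.0485))"
```

```text
t 22.77 th 2.180  along 0.0258 (nominal 0.0262) lateral -0.0005 z 0.0698 F u,n,z -1.3 2.5 4.4 Ftool [ 2.5  1.3 -4.4] T [-0.12   0.347  0.299] q6 1.94
```

>>> {"method": "step_arm", "body": {"increments": "-0.012 0.009 0 0 0 0.3;-0.011 0.009 0 0 0 0.3"}}

```text
t: 22.93
tool_pos: [0.5696, -0.0221, 0.0698]
tool_rot: [1.473, -2.774, 0.002]
contact_force: [-1.5, -1.4, 3.5]
opening: 0.0127
```

```bash
python3 -c "
from h import *
kn(k=(.5711,-.0485))"
```

```text
t 22.93 th 2.240  along 0.0264 (nominal 0.0269) lateral -0.0005 z 0.0698 F u,n,z -1.3 1.6 3.5 Ftool [ 2.   0.4 -3.5] T [-0.141  0.308  0.338] q6 2.0
```

>>> {"method": "step_arm", "body": {"increments": "-0.011 0.009 0 0 0 0.3;-0.011 0.009 0 0 0 0.3"}}

```text
t: 23.1
tool_pos: [0.5696, -0.0214, 0.0698]
tool_rot: [1.39, -2.817, 0.002]
contact_force: [-1.8, -1.7, 4.2]
opening: 0.0128
```

```bash
python3 -c "
from h import *
kn(k=(.5711,-.0485))"
```

```text
t 23.10 th 2.300  along 0.0271 (nominal 0.0276) lateral -0.0005 z 0.0698 F u,n,z -1.5 1.9 4.2 Ftool [ 2.4  0.4 -4.2] T [-0.154  0.297  0.419] q6 2.06
```

>>> {"method": "step_arm", "body": {"increments": "-0.007 0.006 0 0 0 0.2;-0.007 0.006 0 0 0 0.2"}}

```text
t: 23.27
tool_pos: [0.5695, -0.021, 0.0698]
tool_rot: [1.333, -2.845, 0.001]
contact_force: [-3.7, -2.0, 4.8]
opening: 0.0127
```

```bash
python3 -c "
from h import *
kn(k=(.5711,-.0485))"
```

```text
t 23.27 th 2.340  along 0.0276 (nominal 0.0281) lateral -0.0005 z 0.0698 F u,n,z -1.7 3.8 4.8 Ftool [ 3.9  1.6 -4.8] T [-0.241  0.422  0.406] q6 2.1
```

Torque rose from ~0.31 to ~0.41 N m, i.e. roughly 8 N. Releasing and checking the spring compression visually.

>>> {"method": "step_arm", "body": {"increments": "0 0 0 0 0 0;0 0 0 0 0 0;0 0 0 0 0 0"}}

```text
t: 23.52
tool_pos: [0.5695, -0.021, 0.0698]
tool_rot: [1.333, -2.845, 0.001]
contact_force: [-2.4, -2.0, 5.9]
opening: 0.0129
```

```bash
python3 -c "
from h import *
kn(k=(.5711,-.0485))"
```

```text
t 23.52 th 2.340  along 0.0276 (nominal 0.0281) lateral -0.0005 z 0.0698 F u,n,z -1.8 2.5 5.9 Ftool [ 3.   0.5 -5.9] T [-0.3    0.442  0.273] q6 2.1
```

>>> {"method": "step_arm", "body": {"increments": "0 0 0 0 0 0;0 0 0 0 0 0;0 0 0 0 0 0;0 0 0 0 0 0;0 0 -1 0 0 0;0 0 -0.9 0 0 0;0 0 0 0 0 0", "fingers": 0.3}}

```text
t: 24.1
tool_pos: [0.5725, -0.021, 0.1217]
tool_rot: [-1.33, 2.838, -0.007]
contact_force: [1.4, -0.5, 1.0]
opening: 0.0553
```

```bash
python3 -c "
from h import *
# same camera pose as w16 shifted by nothing
go(.5397,.0976,.1170,-113.7)"
```

```text
t 24.1 pos [ 0.5725 -0.021   0.1217] a -129.78 tilt [ 0.0084 -0.0011 -1.    ] F [ 1.4 -0.5  1. ] T [ 0.    -0.024  0.007] q6 2.1
shift units [-2.806  4.045  0.174] rz units -2.807
```

>>> {"method": "step_arm", "body": {"increments": "0 0 0 0 0 -0.95;0 0 0 0 0 -0.95;0 0 0 0 0 -0.9;-1 0.8 0.15 0 0 0;-1 0.8 0 0 0 0;-1 0.8 0 0 0 0;-0.8 0.7 0 0 0 0;0 0 0 0 0 0;0 0 0 0 0 0;0 0 0 0 0 0"}}

```text
t: 24.93
tool_pos: [0.5366, 0.0972, 0.1126]
tool_rot: [1.717, -2.63, 0.0]
contact_force: [0.0, -0.1, -0.2]
opening: 0.0559
```

```bash
python3 -c "
from h import *
go(.5397,.0976,.1170,-113.7)
w=grab('wrist','w18');grab('top','t18')
im=w['pixels'][:,:,::-1].astype(float)
c=np.clip((im/255)**.5*255,0,255).astype(np.uint8)
cv2.imwrite('pics/w18b.png',c)
cv2.imwrite('pics/w18d.png',cv2.resize(c[170:260,200:300],None,fx=6,fy=6,interpolation=cv2.INTER_CUBIC))
cv2.imwrite('pics/w18e.png',cv2.resize(c[60:200,320:460],None,fx=4.2,fy=4.2,interpolation=cv2.INTER_CUBIC))"
```

```text
t 24.9333 pos [0.5366 0.0972 0.1126] a -113.72 tilt [-2.e-04 -4.e-04 -1.e+00] F [ 0.  -0.1 -0.2] T [ 0.012 -0.036  0.015] q6 2.03
shift units [-0.063 -0.106 -0.175] rz units -0.004
```

View pics/w18d.png

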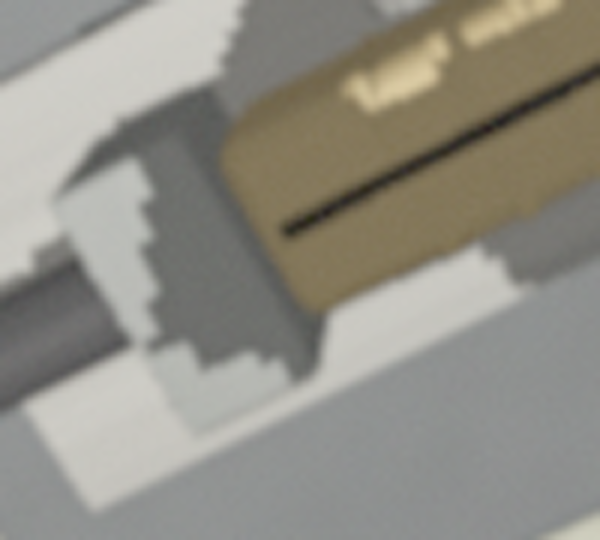

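View pics/w18e.png

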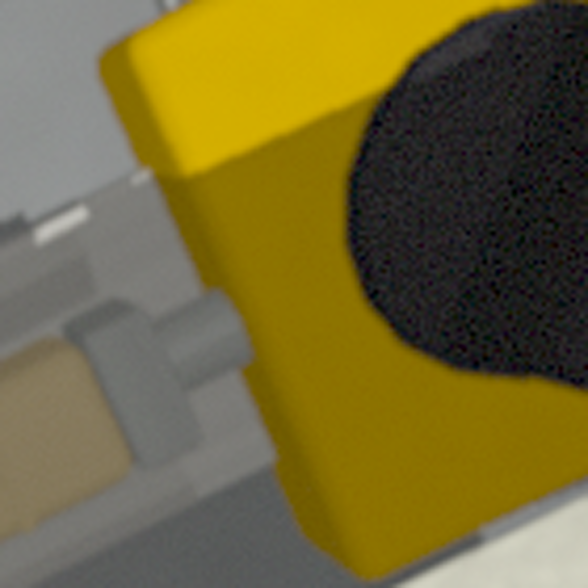

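View pics/w18b.png

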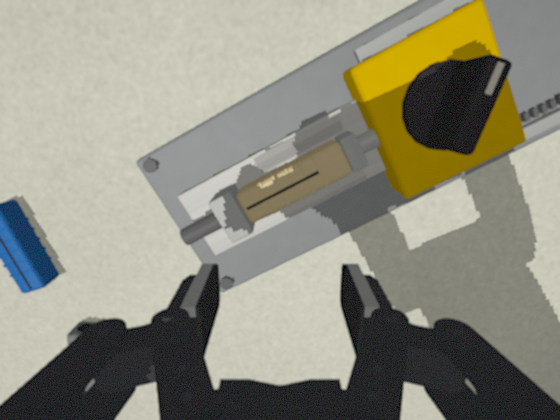

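Run:
```python
from h import *
d=lambda p:(np.array(p,float)-2.5)/6+[200,170]
e=lambda p:(np.array(p,float)-1.6)/4.2+[320,60]
w=load('w18')
print('stop top edge',G(w,d([(180,140),(297,360)]),.056).tolist())
print('plug end',G(w,d([(223,160),(303,310)]),.05).tolist())
print('jaw face top',G(w,e([(78,340),(140,465)]),.052).tolist(),'back',G(w,e([(140,315),(200,440)]),.052).tolist())
print('carr front top',G(w,e([(135,70),(352,570)]),.050).tolist())
# unwarped ortho views in gauge coords at z=.051 for both
for f in('w16','w18'):
    w=load(f); U,N=np.meshgrid(np.arange(-20,125,.25)/1000,np.arange(-50,50,.25)/1000)
    P=np.c_[g+U.reshape(-1,1)*u+N.reshape(-1,1)*n,np.full(U.size,.051)]
    m=proj(w,P).astype(np.float32).reshape(*U.shape,2)
    o=cv2.remap(w['pixels'],m[...,0],m[...,1],cv2.INTER_CUBIC)[:,:,::-1].astype(float)
    o=np.clip((o/255)**.5*255,0,255).astype(np.uint8)
    for k in range(-20,125,5): o[:6,(k+20)*4]=(0,0,255)
    cv2.imwrite('pics/o_%s.png'%f,o)
a=cv2.imread('pics/o_w16.png')[80:300];b=cv2.imread('pics/o_w18.png')[80:300]
cv2.imwrite('pics/o.png',np.vstack([a,b]))
```

```text
stop top edge [[104.1, -13.6], [105.30000000000001, 12.6]]
plug end [[102.7, -8.7], [103.5, 9.700000000000001]]
jaw face top [[32.300000000000004, -10.3], [31.9, 10.0]] back [[23.099999999999998, -9.4], [22.700000000000003, 10.7]]
carr front top [[10.0, -38.9], [10.1, 39.9]]
```

View pics/o.png

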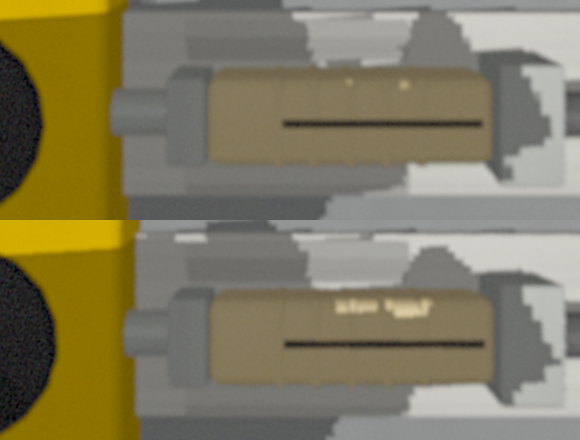

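Rectified views (4 px/mm) show carriage moved ~13 px but jaw and plug only ~2–3 px. I'll measure this sub-pixel, since torque (~8 N) and vision (~13 N) disagree somewhat.

Run:
```python
from h import *
def ortho(f,z,s=10):
    w=load(f); U,N=np.meshgrid(np.arange(-30,125,1/s)/1000,np.arange(-48,48,1/s)/1000)
    P=np.c_[g+U.reshape(-1,1)*u+N.reshape(-1,1)*n,np.full(U.size,z)]
    m=proj(w,P).astype(np.float32).reshape(*U.shape,2)
    return cv2.cvtColor(cv2.remap(w['pixels'],m[...,0],m[...,1],cv2.INTER_CUBIC),cv2.COLOR_RGB2GRAY)
s=10
def sh(name,z,u0,u1,n0,n1,f1='w16',f2='w18'):
    A=np.sqrt(ortho(f1,z).astype(np.float32)*255);B=np.sqrt(ortho(f2,z).astype(np.float32)*255)
    A=cv2.Sobel(A,cv2.CV_32F,1,0,ksize=5);B=cv2.Sobel(B,cv2.CV_32F,1,0,ksize=5)
    r=lambda v,o:int((v-o)*s)
    T=A[r(n0,-48):r(n1,-48),r(u0,-30):r(u1,-30)]
    a0,b0=r(n0,-48)-15,r(u0,-30)-20
    S=B[a0:r(n1,-48)+15,b0:r(u1,-30)+60]
    c=cv2.matchTemplate(S,T,cv2.TM_CCOEFF_NORMED);_,v,_,l=cv2.minMaxLoc(c)
    print(name,'du %.1f dn %.1f corr %.2f'%((l[0]-20)/s,(l[1]-15)/s,v))
sh('stop top edge',.056,101,107,2,12)
sh('stop top all',.056,100,122,-12,13)
sh('floor end/plate corner',.03,110,124,-20,20)
sh('plug end stop',.05,96,103.5,-7,8)
sh('plug slit ends',.052,34,54,-6,6)
sh('plug slit far',.052,80,101,-6,6)
sh('jaw top',.052,19,34,-9,9)
sh('jaw back',.052,19,25,-9,9)
sh('carr front',.05,2,11,10,40)
sh('carr front2',.05,2,11,-38,-10)
```

```text
stop top edge du 0.2 dn 0.4 corr 0.84
stop top all du 0.2 dn 1.0 corr 0.82
floor end/plate corner du 0.5 dn 1.3 corr 0.68
plug end stop du 0.6 dn 0.0 corr 0.87
plug slit ends du 0.2 dn 0.0 corr 0.72
plug slit far du 0.5 dn 0.5 corr 0.53
jaw top du 0.5 dn 0.0 corr 0.79
jaw back du 0.5 dn 0.2 corr 0.53
carr front du 3.2 dn -0.1 corr 0.78
carr front2 du 3.3 dn 0.0 corr 0.88
```

Vision (jaw vs carriage) gives ~2.7 mm ≈13.5 N. To decide, I'll take a view with the same geometry as w9 (spring certainly relaxed) and compare jaw–carriage distance directly.

>>> {"method": "step_arm", "body": {"increments": "0 0 -1 0 0 0;0 0 0 0 0 -1;0 0 0 0 0 -1;0 0 0 0 0 -1;0 0 0 0 0 -1;0 0 0 0 0 -1;0 0 0 0 0 -1;0 0 0 0 0 -1;0 0 0 0 0 -1;0 0 0 0 0 -1;0 0 0 0 0 -1;0 0 0 0 0 -1"}}

```text
t: 26.03
tool_pos: [0.5371, 0.0963, 0.138]
tool_rot: [2.841, -1.341, 0.0]
contact_force: [0.0, -0.9, 0.7]
opening: 0.0557
```

>>> {"method": "step_arm", "body": {"increments": "0 0 0 0 0 -1;0 0 0 0 0 -1;0 0 0 0 0 -1;0 0 0 0 0 -1;0 0 0 0 0 -1;0 0 0 0 0 -1;0 0 0 0 0 -1;0 0 0 0 0 -1;0 0 0 0 0 -1;0 0 0 0 0 -0.6;0 0 0 0 0 0;0 0 0 0 0 0"}}

```text
t: 27.03
tool_pos: [0.5369, 0.0967, 0.138]
tool_rot: [3.14, 0.113, -0.0]
contact_force: [0.5, 0.1, -0.1]
opening: 0.0554
```

```bash
python3 -c "
from h import *
go(.5647,-.0215,.1376,4.3)"
```

```text
t 27.0333 pos [0.5369 0.0967 0.138 ] a 4.12 tilt [-0.e+00 -1.e-04 -1.e+00] F [ 0.5  0.1 -0.1] T [ 0.049 -0.013  0.011] q6 -0.03
shift units [0.769 4.794 0.016] rz units -0.031
```

>>> {"method": "step_arm", "body": {"increments": "0.2 1 0 0 0 0;0.2 1 0 0 0 0;0.2 1 0 0 0 0;0.17 1 0 0 0 0;0 0.8 0 0 0 0;0 0 0 0 0 0;0 0 0 0 0 0;0 0 0 0 0 0"}}

```text
t: 27.7
tool_pos: [0.5647, -0.0205, 0.1379]
tool_rot: [-3.139, -0.116, 0.0]
contact_force: [-0.0, -0.4, -0.3]
opening: 0.0558
```

```bash
python3 -c "
from h import *
go(.5647,-.0215,.1376,4.3)
w=grab('wrist','w19')
im=w['pixels'][:,:,::-1].astype(float)
c=np.clip((im/255)**.6*255,0,255).astype(np.uint8)
b=np.clip((load('w9')['pixels'][:,:,::-1].astype(float)/255)**.6*255,0,255).astype(np.uint8)
cv2.imwrite('pics/w19b.png',np.hstack([cv2.resize(x[70:290,215:355],None,fx=2.7,fy=2.7,interpolation=cv2.INTER_CUBIC) for x in (b,c)]))"
```

```text
t 27.7 pos [ 0.5647 -0.0205  0.1379] a 4.23 tilt [-3.e-04  5.e-04 -1.e+00] F [-0.  -0.4 -0.3] T [ 0.037 -0.016 -0.012] q6 -0.24
shift units [-0.003  0.04   0.012] rz units -0.012
```

View pics/w19b.png

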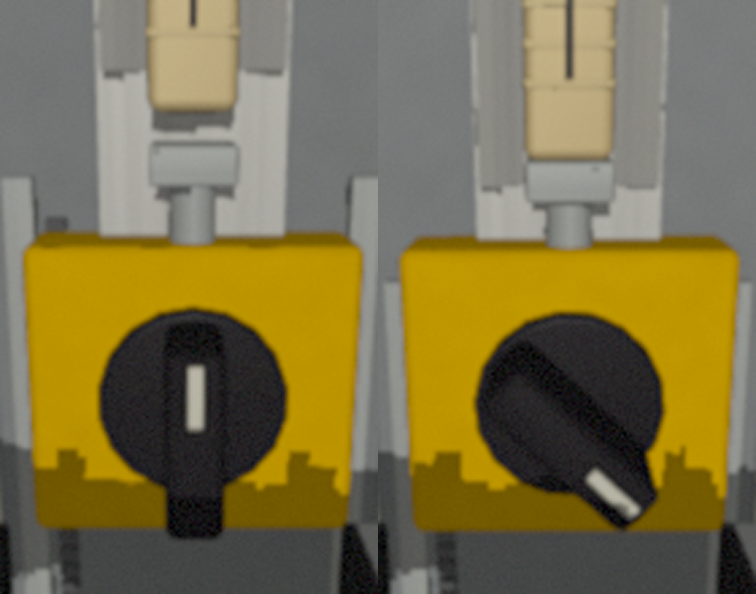

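Left is relaxed (jaw rear edge y≈185, carriage edge ≈249); right is now (≈202, ≈253). Quantifying.

Run:
```python
from h import *
def ortho(f,z,off,s=10):
    w=load(f); U,N=np.meshgrid(np.arange(-120,80,1/s)/1000+off,np.arange(-48,48,1/s)/1000)
    P=np.c_[g+U.reshape(-1,1)*u+N.reshape(-1,1)*n,np.full(U.size,z)]
    m=proj(w,P).astype(np.float32).reshape(*U.shape,2)
    return np.sqrt(cv2.cvtColor(cv2.remap(w['pixels'],m[...,0],m[...,1],cv2.INTER_CUBIC),cv2.COLOR_RGB2GRAY).astype(np.float32)*255)
off=.0281;s=10
for z,nm,regs in ((.05,'carr',[(-26,-8,10,42),(-26,-8,-42,-10),(-105,-90,-40,40)]),(.058,'disc',[(-90,-80,-20,20),(-45,-30,-22,22)]),(.052,'jaw',[(-10,-1,-9,9),(-12,3,-14,14),(-8,-2,-14,14)])):
    A=ortho('w9',z,0);B=ortho('w19',z,off)
    for ksz in (0,1):
      a,b=(A,B) if not ksz else (cv2.Sobel(A,cv2.CV_32F,1,0,ksize=5),cv2.Sobel(B,cv2.CV_32F,1,0,ksize=5))
      for u0,u1,n0,n1 in regs:
        r=lambda v,o:int((v-o)*s)
        T=a[r(n0,-48):r(n1,-48),r(u0,-120):r(u1,-120)]
        S=b[r(n0,-48)-20:r(n1,-48)+20,r(u0,-120)-60:r(u1,-120)+40]
        c=cv2.matchTemplate(S,T,cv2.TM_CCOEFF_NORMED);_,v,_,l=cv2.minMaxLoc(c)
        print(nm,ksz,(u0,u1),'du %.1f dn %.1f corr %.2f'%((l[0]-60)/s,(l[1]-20)/s,v))
    cv2.imwrite('pics/oj_%s.png'%nm,np.vstack([A,B])[::3,::3])
A=ortho('w9',.052,0);B=ortho('w19',.052,off)
# row-averaged profile over jaw |n|<7, u from -15 to 12 (relaxed frame)
for nm,X in(('A',A),('B',B)):
    p=X[410:550,1000:1320].mean(0); q=np.gradient(cv2.GaussianBlur(p[None],(0,0),4)[0]); 
    print(nm,[(round(-20+i/10,1),round(float(q[i]),2)) for i in range(1,319) if abs(q[i])>.5 and abs(q[i])>=abs(q[i-1]) and abs(q[i])>abs(q[i+1])])
```

```text
carr 0 (-26, -8) du -0.1 dn 0.0 corr 0.94
carr 0 (-26, -8) du 0.0 dn -0.1 corr 0.95
carr 0 (-105, -90) du 4.0 dn -2.0 corr 0.21
carr 1 (-26, -8) du 0.1 dn 0.0 corr 0.89
carr 1 (-26, -8) du 0.1 dn -0.1 corr 0.94
carr 1 (-105, -90) du -0.2 dn 0.0 corr 0.13
disc 0 (-90, -80) du 4.0 dn 2.0 corr 0.37
disc 0 (-45, -30) du -0.1 dn 0.0 corr 0.97
disc 1 (-90, -80) du -6.0 dn 1.2 corr 0.11
disc 1 (-45, -30) du 0.0 dn 0.0 corr 0.79
jaw 0 (-10, -1) du -3.0 dn 0.0 corr 0.83
jaw 0 (-12, 3) du -2.9 dn 0.0 corr 0.85
jaw 0 (-8, -2) du -3.0 dn 0.0 corr 0.87
jaw 1 (-10, -1) du -3.0 dn 1.1 corr 0.71
jaw 1 (-12, 3) du -2.9 dn 0.6 corr 0.58
jaw 1 (-8, -2) du -3.0 dn 0.7 corr 0.69
A [(-18.2, -1.72), (-15.2, 0.68), (-5.0, -1.5), (-2.6, 2.41), (6.4, -2.69), (7.9, 3.26), (10.4, -2.85)]
B [(-18.3, -1.56), (-15.4, 0.61), (-9.0, -0.64), (-7.3, -1.21), (-5.6, 2.66), (3.5, -3.15), (5.3, 2.64)][ WARN:0@5.204] global loadsave.cpp:1063 imwrite_ Unsupported depth image for selected encoder is fallbacked to CV_8U.
```

View pics/oj_jaw.png

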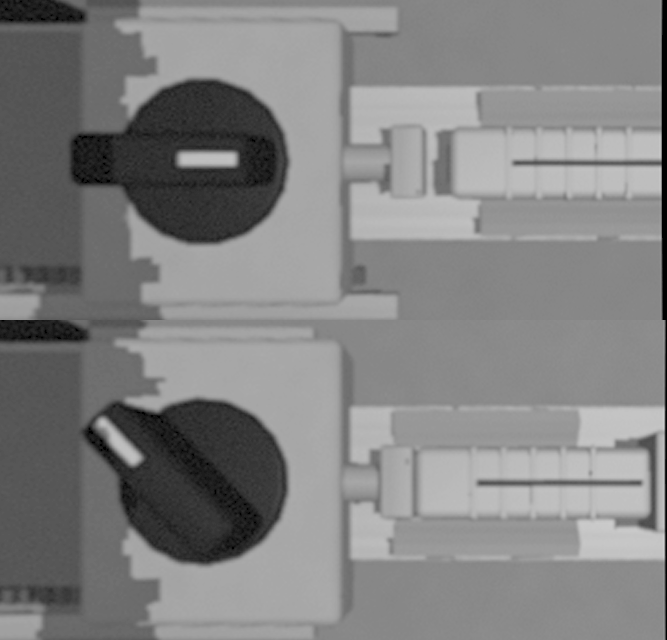

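Clear result: carriage travelled 28.1 mm (knob 2.34 rad) and the jaw is pressed back 2.95 mm ≈ 14.8 N. That's too near the limit, so I'll back off 0.08 rad to ~10 N (vision beats the noisy torque reading).

>>> {"method": "step_arm", "body": {"increments": "0 0 0 0 0 -0.9;0 0 0 0 0 -0.9;0 0 0 0 0 -0.9;0 0 0 0 0 -0.9;0 0 0 0 0 -0.9;0 0 0 0 0 -0.9;0 0 0 0 0 -0.9;0 0 0 0 0 -0.9;0 0 0 0 0 -0.82;0 0 0 0 0 0;0 0 0 0 0 0"}}

```text
t: 28.67
tool_pos: [0.5647, -0.0198, 0.138]
tool_rot: [-2.845, -1.332, 0.0]
contact_force: [-0.8, 0.1, -0.2]
opening: 0.0559
```

```bash
python3 -c "
from h import *
go(.5692,-.0207,.068,50.2)"
```

```text
t 28.6667 pos [ 0.5647 -0.0198  0.138 ] a 50.19 tilt [-1.e-04  1.e-04 -1.e+00] F [-0.8  0.1 -0.2] T [0.021 0.024 0.031] q6 -1.04
shift units [0.088 0.162 2.8  ] rz units -0.002
```

>>> {"method": "step_arm", "body": {"increments": "0.09 0.16 0.5 0 0 0;0 0 1 0 0 0;0 0 0.7 0 0 0;0 0 0 0 0 0;0 0 0 0 0 0;0 0 0 0 0 0"}}

```text
t: 29.17
tool_pos: [0.5699, -0.0215, 0.0836]
tool_rot: [2.844, 1.333, 0.001]
contact_force: [1.5, 0.2, -0.1]
opening: 0.0555
```

```bash
python3 -c "
from h import *
go(.5692,-.0207,.068,50.2)
grab('wrist','w20')"
```

```text
t 29.1667 pos [ 0.5699 -0.0215  0.0836] a 50.22 tilt [ 8.e-04 -1.e-04 -1.e+00] F [ 1.5  0.2 -0.1] T [-0.037  0.022  0.002] q6 -1.04
shift units [ 0.007 -0.043  0.623] rz units 0.004
```

View pics/w20.png

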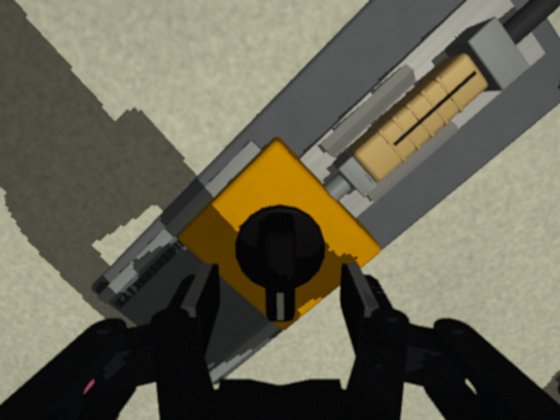

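Bar is vertical at (280,265), midway between the fingers. Descending, gripping and backing off.

>>> {"method": "step_arm", "body": {"increments": "0 -0.03 0.3 0 0 0;0 0 0.27 0 0 0;0 0 0 0 0 0;0 0 0 0 0 0"}}

```text
t: 29.55
tool_pos: [0.5683, -0.021, 0.0682]
tool_rot: [-2.844, -1.333, 0.002]
contact_force: [-0.1, 0.1, 0.3]
opening: 0.0556
```

>>> {"method": "step_arm", "body": {"increments": "0 0 0 0 0 0;0 0 0 0 0 0;0 0 0 0 0 0;0 0 0 0 0 0;0 0 0 0 0 0;0 0 0 0 0 0;0 0 0 0 0 0", "fingers": -1, "newtons": 50}}

```text
t: 30.13
tool_pos: [0.5692, -0.0209, 0.0693]
tool_rot: [2.844, 1.334, 0.002]
contact_force: [0.0, 2.2, 2.2]
opening: 0.0127
```

```bash
python3 -c "
from h import *
go(.5692,-.0207,.068,50.2);kn(a0=184.3,k=(.5711,-.0485));grab('wrist','w21')"
```

```text
t 30.1333 pos [ 0.5692 -0.0209  0.0693] a 50.26 tilt [ 1.e-03  2.e-04 -1.e+00] F [0.  2.2 2.2] T [ 0.314 -0.106  0.096] q6 -1.04
shift units [ 0.006 -0.005  0.052] rz units 0.011
t 30.13 th 2.339  along 0.0277 (nominal 0.0281) lateral -0.0002 z 0.0693 F u,n,z 2.2 -0.2 2.2 Ftool [ 1.7 -1.4 -2.2] T [ 0.314 -0.106  0.096] q6 -1.04
```

>>> {"method": "step_arm", "body": {"increments": "-0.014 0.013 0 0 0 -0.4;-0.014 0.013 0 0 0 -0.4;0 0 0 0 0 0;0 0 0 0 0 0"}}

```text
t: 30.52
tool_pos: [0.5693, -0.0218, 0.0693]
tool_rot: [2.789, 1.446, 0.002]
contact_force: [0.4, 2.9, 3.7]
opening: 0.0127
```

```bash
python3 -c "
from h import *
kn(a0=184.3,k=(.5711,-.0485));grab('wrist','w22')"
```

```text
t 30.52 th 2.260  along 0.0267 (nominal 0.0271) lateral -0.0002 z 0.0693 F u,n,z 2.9 -0.6 3.7 Ftool [ 2.6 -1.3 -3.7] T [ 0.394 -0.083  0.143] q6 -1.13
```

>>> {"method": "step_arm", "body": {"increments": "0 0 0 0 0 0;0 0 0 0 0 0;0 0 0 0 0 0;0 0 0 0 0 0;0 0 -1 0 0 0;0 0 -1 0 0 0;0 0 -0.8 0 0 0;0 0 0 0 0 0", "fingers": 0.3}}

```text
t: 31.23
tool_pos: [0.5718, -0.0227, 0.144]
tool_rot: [2.784, 1.444, 0.01]
contact_force: [-0.4, 0.4, 0.7]
opening: 0.0555
```

>>> {"method": "step_arm", "body": {"increments": "0 0 0 0 0 0.9;0 0 0 0 0 0.9;0 0 0 0 0 0.9;0 0 0 0 0 0.9;0 0 0 0 0 0.9;0 0 0 0 0 0.9;0 0 0 0 0 0.9;0 0 0 0 0 0.9;0 0 0 0 0 0.9;0 0 0 0 0 0.7;0 0 0 0 0 0;0 0 0 0 0 0"}}

```text
t: 32.23
tool_pos: [0.5683, -0.0221, 0.1378]
tool_rot: [-3.139, -0.123, 0.002]
contact_force: [-0.2, -0.1, -1.0]
opening: 0.0556
```

```bash
python3 -c "
from h import *
go(.5648,-.0225,.1376,4.3)"
```

```text
t 32.2333 pos [ 0.5683 -0.0221  0.1378] a 4.51 tilt [-1.5e-03  1.0e-04 -1.0e+00] F [-0.2 -0.1 -1. ] T [ 0.002  0.004 -0.029] q6 -0.25
shift units [-0.142  0.007  0.007] rz units 0.036
```

>>> {"method": "step_arm", "body": {"increments": "-0.14 0 0 0 0 0.04;0 0 0 0 0 0;0 0 0 0 0 0"}}

```text
t: 32.48
tool_pos: [0.5651, -0.0223, 0.1386]
tool_rot: [-3.139, -0.116, 0.0]
contact_force: [1.1, 1.3, -0.8]
opening: 0.0555
```

```bash
cat > meas.py <<'E'
from h import *
def ortho(f,z,off,s=10):
    w=load(f); U,N=np.meshgrid(np.arange(-120,80,1/s)/1000+off,np.arange(-48,48,1/s)/1000)
    P=np.c_[g+U.reshape(-1,1)*u+N.reshape(-1,1)*n,np.full(U.size,z)]
    m=proj(w,P).astype(np.float32).reshape(*U.shape,2)
    return np.sqrt(cv2.cvtColor(cv2.remap(w['pixels'],m[...,0],m[...,1],cv2.INTER_CUBIC),cv2.COLOR_RGB2GRAY).astype(np.float32)*255)
def run(f,off,ref='w9',s=10):
  for z,nm,regs in ((.05,'carr',[(-26,-8,10,42),(-26,-8,-42,-10)]),(.058,'disc',[(-45,-30,-22,22)]),(.052,'jaw',[(-10,-1,-9,9),(-12,3,-14,14),(-8,-2,-14,14)])):
    A=ortho(ref,z,0);B=ortho(f,z,off)
    for u0,u1,n0,n1 in regs:
        r=lambda v,o:int((v-o)*s)
        T=A[r(n0,-48):r(n1,-48),r(u0,-120):r(u1,-120)]
        S=B[r(n0,-48)-20:r(n1,-48)+20,r(u0,-120)-60:r(u1,-120)+40]
        c=cv2.matchTemplate(S,T,cv2.TM_CCOEFF_NORMED);_,v,_,l=cv2.minMaxLoc(c)
        print(nm,'du %.1f dn %.1f corr %.2f'%((l[0]-60)/s,(l[1]-20)/s,v))
  A=ortho(ref,.052,0);B=ortho(f,.052,off)
  for nm,X in(('A',A),('B',B)):
    p=X[410:550,1000:1320].mean(0); q=np.gradient(cv2.GaussianBlur(p[None],(0,0),4)[0]); 
    print(nm,[(round(-20+i/10,1),round(float(q[i]),2)) for i in range(1,319) if abs(q[i])>.5 and abs(q[i])>=abs(q[i-1]) and abs(q[i])>abs(q[i+1])])
  cv2.imwrite('pics/oj_%s.png'%f,np.vstack([A,B])[::3,::3].astype(np.uint8))
E
python3 -c "
from meas import *
go(.5648,-.0225,.1376,4.3)
grab('wrist','w23');grab('top','t23');grab('side','s23')
run('w23',.02712)"
```

```text
t 32.4833 pos [ 0.5651 -0.0223  0.1386] a 4.21 tilt [-2.e-04  0.e+00 -1.e+00] F [ 1.1  1.3 -0.8] T [-0.002 -0.023  0.031] q6 -0.24
shift units [-0.012  0.008  0.041] rz units -0.015
carr du -0.1 dn 0.0 corr 0.94
carr du -0.1 dn -0.1 corr 0.95
disc du -0.1 dn 0.1 corr 0.97
jaw du -2.1 dn 0.1 corr 0.88
jaw du -2.1 dn 0.0 corr 0.89
jaw du -2.0 dn 0.1 corr 0.90
A [(-18.2, -1.72), (-15.2, 0.68), (-5.0, -1.5), (-2.6, 2.41), (6.4, -2.69), (7.9, 3.26), (10.4, -2.85)]
B [(-18.4, -1.81), (-16.4, 0.69), (-15.3, 0.66), (-8.0, -0.7), (-6.3, -1.09), (-4.7, 2.59), (4.5, -3.18), (6.2, 2.63)]
```

View pics/oj_w23.png

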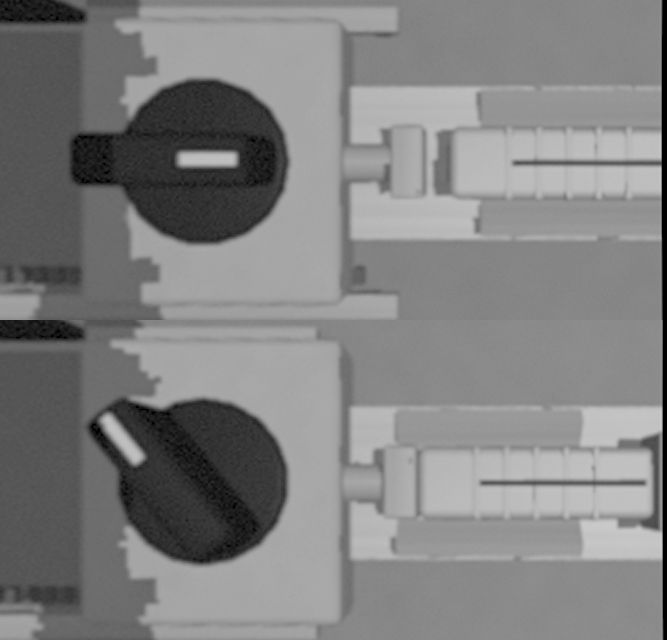

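View pics/t23.png

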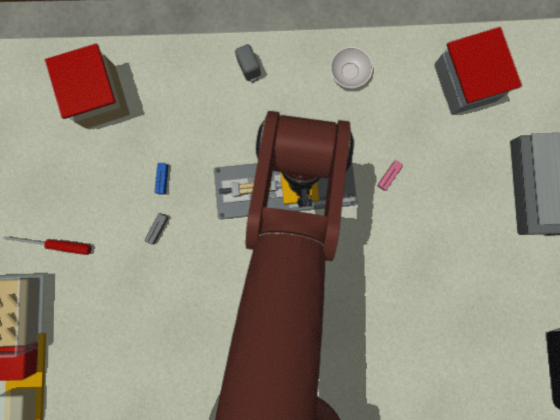

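The spring is compressed by 2.0 mm (≈10 N), the plug lies straight, the fingers are clear and the other objects are in place. Handing in.

```bash
python3 -c "
from station import ctrl
print(ctrl.finish_job()); o=ctrl.get_obs(); print(o['t'],o['contact_force'])"
```

```text
the job is handed in; nothing more can be done
None
the job is handed in; nothing more can be done
```

The beige plug is in the cradle and clamped endwise against the stop at about 10 N. I handed the job in at about 32.7 s of the 72 s allowed; no verdict was reported.

**What I did:** I picked up the beige plug, laid it in the cradle and let go. I then wound the knob clockwise in stages to about 2.34 rad and backed it off to about 2.26 rad.

**Last checks:**
- **Measuring pressure:** the final wrist picture, compared with one of the relaxed jaw, shows the spring pressed in by 2.0 mm, which is about 10 N.
- **Plug and surroundings:** the plug looks straight and centred. In the last top view the grey, blue and pink plugs and the other things visible look unmoved. I checked that by eye only, and the picture cuts off the tray at its left edge.
- **Robot:** the open fingers were about 45 mm above the knob, touching nothing.

**Checks that disagreed:** at 2.34 rad, wrist torque suggested about 8 N, while the pictures suggested 13 to 15 N. The repeat picture gave 2.95 mm, about 14.8 N. I trusted the pictures and backed off, so by them the pressure never came near 20 N. The 10 N figure also rests on the pictures, because the contact force can't be read directly.

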